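# Change the batch in the parts dryer

### The arm

A 7-joint arm with a two-finger parallel gripper is mounted at the origin on a cart in front of the work surface, level with it; the furniture and walls round the work are solid. World frame = base frame: x ahead of the robot, y to its left, z up, the work surface at z = 0. Lengths are in m, angles in rad, forces in N, time in s.
With the tool pointing down it reaches from about 0.35 to 0.9 m from the base axis. Payload 19.9 kg.
Tool frame: the origin (TCP) lies at the very end of the fingers, on their centre line; the grasp point (between the pads) lies 19 mm behind it (env.grip_point_offset is the distance from the TCP to the grasp point, in m); z points along the fingers, y is the line along which they close (so a half turn about z gives the same grasp; the last joint's range is limited). The gripper opens to 85 mm and grips with 20 to 120 N. Pads are 22 mm wide; open, the fingers measure 114 mm over their backs; the gripper's body (76 mm by 85 mm) begins 54 mm behind the grasp point. The pads swing forward as they close: fully open they stand 13 mm farther back than shut.
Start: joints at [1.089, 0.417, -0.01, 1.614, 0.005, 1.111, -0.053], TCP at [0.266, -0.566, 0.231] pointing down, gripper open.
Joint ranges: [-2.81, 2.81], [-0.39, 2.02], [-1.27, 1.25], [0.06, 2.57], [-1.19, 4.33], [0.19, 2], [-2.82, 2.82]. Speed limits (rad/s): [1.89, 1.89, 2.39, 2.39, 3.01, 3.01, 3.01].

### API

Orientations are given as a rotation vector (axis times angle).
In Python, from cell import env, get_image, calibration, spotter gives the robot as it stands. The module is installed in compiled form; this text tells all that it offers.
- The arm moves only by the shell command python3 -m jog 'ROWS'. ROWS is JSON, a list of rows, each a list of 7 numbers: the closure, from 0 (fully open) to 1 (shut), then the shift along the tool's x, y, z in m, then the turn, a rotation vector about the tool's x, y, z in degrees. A call has 1 to 20 rows; each row is the pose to reach, as a shift and turn from the pose commanded when the call began, along the tool's axes at that moment; what a row does not reach only later rows make up. A row lasts 1/8 s, in which the tool goes at most 62.5 mm and 10.7 degrees, less where a joint would pass 70% of its speed; a pose out of reach is approached as far as the arm can. A call with a gripper value outside its range is refused whole. The fingers move at their own pace and stop on an object; the grip force is fixed at half the most. Time passes only in rows, so rows that repeat a pose let the fingers close. It gives the time, the measured TCP pose, the force, the opening and the grip force at its end, in the units of the state.
- env.sense(): the state, without advancing time (a new reading comes with each control period).
- get_image(name): name is "scene" or "top" or "wrist"; returns the picture (400x640x3 uint8, red, green, blue); there is no depth.
- calibration(name): a dict with "fovy" (degrees; the focal length in pixels is half the picture's height over the tangent of half this angle, whatever the lens; pixels are square), "cx", "cy" (the principal point, pixels), "k1" (the pictures are not rectified: a ray, as slopes to the right and down, at radius r is drawn at 1 + k1 r^2 times it, then the intrinsics apply), "extrinsics" (4x4, takes a point from camera to world coordinates). Camera axes: x right, y up, looking along -z (the intrinsics and any distortion apply to the point x, -y, -z); pixel columns grow to the right and rows downward; lengths in m; the calibration is good to about 2 mm. A picture is of the moment at which its call begins: read the wrist's pose just before it. calibration takes no time and is no camera call; for the wrist camera it gives the pose at the moment of the call.
- env.close_job(): hands the job in; it is judged then, once.
Trained networks look in the newest picture that a camera, given by its name, has taken for a name from the list of things; names that differ only in an ending like _2 or _b are one class to them, and where a whole thing is asked for, a point or a joint stands for the part that bears it (a point fixed in the world has none). Each returns a list of dicts, best first, with "confidence" (0 to 1); they miss things now and then, are a little off and sometimes report something else, mostly with a low value. They report only what shows in the picture. A call takes as long as a camera call.
- spotter.masks_of(camera, name): "region" (400x640 bool, what is visible of it).
- spotter.pinpoint(camera, name): "point" ([x, y, z] in m, in the coordinates of the camera as it stood for that picture, good to about 4 mm: a listed point, or the origin of a listed thing).
The state is a dict: "time": time; "joint_positions": joint angles; "joint_vel": joint speeds; "tau": joint torques, N m; "eef_pos": TCP position; "eef_rot": TCP orientation; "force": force on the tool from outside, world axes, zero at the start; "wrist_torque": the same for the moment, N m; "finger_gap": opening from 0.0 (shut) to 1.0 (fully open); "grip_force": force on a finger pad.
Only numpy, scipy, OpenCV 4.12 (cv2) and the standard library are available. Lean on these libraries where they do the work, as an engineer would, in place of code of your own. Each camera call takes 0.05 s, during which the arm holds its last target. There are 200 camera calls.

### The job

Change the batch in the parts dryer. First stop it with a firm, brief press of its membrane key (it hardly moves and must not be rammed); then hang every basket that was in its tub by the handle on a hook of the wooden stand, and hook every basket waiting on the bench by its bent lip over the tub's rim, so that it hangs more or less upright inside, clear of the floor. With all of them in place press the same key again to start it, let go, and leave the tools lying about undisturbed.

Things in the scene. Friction and masses are not known exactly. Their poses are not given: they have to be found in the camera images.
- dryer: fixed grey parts dryer; origin on the bench under the centre of its open tub, z up, y along the tub. Tub outside 100 (x) x 240 (y) mm, walls 5 thick, inner faces x = +-45, y = +-115, floor z = 8, rim z = 105. Control panel at its -y end: y = -190 to -120, top z = 101. A basket with its lip over the far (+x) wall hangs with its origin near x = 16, z = 37 to 42, leaning up to 0.15 rad; three fit there, 74 mm apart
- start_key: membrane key (stop and start) on the dryer's control panel, 26 (x) x 34 (y) mm, grey with a white dot; origin in the middle of its underside, its top 4 mm above that; axes as the dryer's. Pressed straight down it gives only about 1 mm; it answers once a finger has pushed it with 4 N for 0.2 s; more than 45 N ruins it
- hook_stand: fixed wooden stand with three steel hooks; origin on the bench, z up. The hooks are 8 mm round rods along its x at y = +90, 0 and -90 mm, axis at z = 226; from the cross rail (face x = 85, z = 211 to 241) they stick out towards -x to x = -12, then turn up to a tip at x = -20 to -24, top z = 240. Base board 14 mm thick, x = 30 to 115; posts at y = +-112 under the rail
- hook_left (a point): point on top of the left hook's rod (stand's y = +90 mm), 60 mm from the cross rail and 37 mm from the rod's bend; same axes as the stand. A handle may rest up to 40 mm either way along the rod from here
- hook_middle (a point): point on top of the middle hook's rod (stand's y = 0 mm), 60 mm from the cross rail and 37 mm from the rod's bend; same axes as the stand. A handle may rest up to 40 mm either way along the rod from here
- hook_right (a point): point on top of the right hook's rod (stand's y = -90 mm), 60 mm from the cross rail and 37 mm from the rod's bend; same axes as the stand. A handle may rest up to 40 mm either way along the rod from here
- dry_a: dry basket, in the dryer at first (2 or 3 are there); sheet-metal, about 0.2 kg, tuner fixed inside. Origin: centre of underside; z up, x towards its lip. Box 56 x 56 mm, 37 high. Back plate (outer face x = 28) rises to 66 and bends outwards over into the lip: top's underside at z = 63, flange at x = 42 to 45 down to z = 46; a wall goes in between
- dry_b: dry basket, in the dryer at first (2 or 3 are there); sheet-metal, about 0.2 kg, tuner fixed inside. Origin: centre of underside; z up, x towards its lip. Box 56 x 56 mm, 37 high. Back plate (outer face x = 28) rises to 66 and bends outwards over into the lip: top's underside at z = 63, flange at x = 42 to 45 down to z = 46; a wall goes in between
- dry_c: dry basket, in the dryer at first (2 or 3 are there); sheet-metal, about 0.2 kg, tuner fixed inside. Origin: centre of underside; z up, x towards its lip. Box 56 x 56 mm, 37 high. Back plate (outer face x = 28) rises to 66 and bends outwards over into the lip: top's underside at z = 63, flange at x = 42 to 45 down to z = 46; a wall goes in between
- wet_a: washed basket, on the bench at first (2 or 3 are there); sheet-metal, about 0.2 kg, tuner fixed inside. Origin: centre of underside; z up, x towards its lip. Box 56 x 56 mm, 37 high. Back plate (outer face x = 28) rises to 66 and bends outwards over into the lip: top's underside at z = 63, flange at x = 42 to 45 down to z = 46; a wall goes in between
- wet_b: washed basket, on the bench at first (2 or 3 are there); sheet-metal, about 0.2 kg, tuner fixed inside. Origin: centre of underside; z up, x towards its lip. Box 56 x 56 mm, 37 high. Back plate (outer face x = 28) rises to 66 and bends outwards over into the lip: top's underside at z = 63, flange at x = 42 to 45 down to z = 46; a wall goes in between
- wet_c: washed basket, on the bench at first (2 or 3 are there); sheet-metal, about 0.2 kg, tuner fixed inside. Origin: centre of underside; z up, x towards its lip. Box 56 x 56 mm, 37 high. Back plate (outer face x = 28) rises to 66 and bends outwards over into the lip: top's underside at z = 63, flange at x = 42 to 45 down to z = 46; a wall goes in between
- dry_a_eye (a point): middle of the underside of this basket's grip block (basket's x 0, y 0, z 100 mm). The bail handle lies in the basket's plane x = 0: straps at y = +-26.5, 12 mm wide in x, carry the grip block, 14 (x) x 56 (y) mm, z = 100 to 128, pinched from above across its 14 mm; the opening below it is 50 mm wide
- dry_b_eye (a point): middle of the underside of this basket's grip block (basket's x 0, y 0, z 100 mm). The bail handle lies in the basket's plane x = 0: straps at y = +-26.5, 12 mm wide in x, carry the grip block, 14 (x) x 56 (y) mm, z = 100 to 128, pinched from above across its 14 mm; the opening below it is 50 mm wide
- dry_c_eye (a point): middle of the underside of this basket's grip block (basket's x 0, y 0, z 100 mm). The bail handle lies in the basket's plane x = 0: straps at y = +-26.5, 12 mm wide in x, carry the grip block, 14 (x) x 56 (y) mm, z = 100 to 128, pinched from above across its 14 mm; the opening below it is 50 mm wide
- wet_a_eye (a point): middle of the underside of this basket's grip block (basket's x 0, y 0, z 100 mm). The bail handle lies in the basket's plane x = 0: straps at y = +-26.5, 12 mm wide in x, carry the grip block, 14 (x) x 56 (y) mm, z = 100 to 128, pinched from above across its 14 mm; the opening below it is 50 mm wide
- wet_b_eye (a point): middle of the underside of this basket's grip block (basket's x 0, y 0, z 100 mm). The bail handle lies in the basket's plane x = 0: straps at y = +-26.5, 12 mm wide in x, carry the grip block, 14 (x) x 56 (y) mm, z = 100 to 128, pinched from above across its 14 mm; the opening below it is 50 mm wide
- wet_c_eye (a point): middle of the underside of this basket's grip block (basket's x 0, y 0, z 100 mm). The bail handle lies in the basket's plane x = 0: straps at y = +-26.5, 12 mm wide in x, carry the grip block, 14 (x) x 56 (y) mm, z = 100 to 128, pinched from above across its 14 mm; the opening below it is 50 mm wide
- block_plane: bystander: block plane, 48 x 155 x 46 mm, origin under its centre
- tape_measure: bystander: yellow tape measure, 35 x 81 x 62 mm, origin under its centre
- mahog_block: bystander: dark wood block, 62 x 115 x 30 mm, origin under its centre

How it is judged:
By the outcome, as a careful person would: the job done as asked, in the order asked, and still so for the second after the job is handed in, with the robot touching nothing.
Of dry_a, dry_b, dry_c only 2 to 3 are there at a start; the rules pass over those that are not, and their reading is None.
Of wet_a, wet_b, wet_c only 2 to 3 are there at a start; the rules pass over those that are not, and their reading is None.
At some moment in a run one of wet_a, wet_b, wet_c may be knocked a few centimetres aside while the robot is not near it.
It also fails if it takes over 210 s, if anything falls off the work surface, if the arm or the gripper's body presses on something with over 40 N, if the wrist force passes 120 N, or if a joint passes its speed limit or range.

## Working session

There is one attempt and no reset: what is moved stays moved. The work goes in short steps, Python scripts to look and compute and a shell command to move; the robot and the scene stay as the last step left them, time stands still between calls to the robot, and variables do not carry over. Pictures are saved under pics/ and viewed, at most 19 in all, crops included, and the job is handed in when it is done.

```bash
mkdir -p pics
cat > h.py <<'E'
import numpy as np, cv2
from scipy.spatial.transform import Rotation as R
from cell import env, get_image, calibration, spotter
def snap(cam, f=None):
    im=get_image(cam)
    if f: cv2.imwrite('pics/'+f, im[:,:,::-1])
    return im
def find(cam,name,minc=0.3):
    T=np.array(calibration(cam)['extrinsics']); out=[]
    for d in spotter.pinpoint(cam,name):
        if d['confidence']<minc: continue
        p=T@np.append(d['point'],1); out.append((round(d['confidence'],2),np.round(p[:3],3).tolist()))
    return out
def state():
    s=env.sense(); print('t',round(s['time'],2),'p',np.round(s['eef_pos'],4),'R',np.round(R.from_rotvec(s['eef_rot']).as_matrix(),3).tolist(),'q',np.round(s['joint_positions'],2),'F',np.round(s['force'],1),s['finger_gap'])
    return s
E
python3 - <<'E'
from h import *
state()
for c in ['scene','top']:
    snap(c,c+'0.png')
    print(c)
    for n in ['dryer','start_key','hook_stand','hook_left','hook_middle','hook_right','dry_a','wet_a','dry_a_eye','wet_a_eye','block_plane','tape_measure','mahog_block']:
        print(n,find(c,n))
E
```

```text
t 0.0 p [ 0.2659 -0.5652  0.2306] R [[0.905, 0.426, -0.001], [0.426, -0.905, 0.001], [-0.0, -0.001, -1.0]] q [ 1.09  0.42 -0.01  1.61  0.    1.11 -0.05] F [ 0.7  0.2 -1. ] 0.9969290181105662
scene
dryer [(0.65, [0.463, -0.191, 0.004])]
start_key [(0.6, [0.43, -0.351, 0.098])]
hook_stand [(0.84, [0.564, 0.255, 0.002])]
hook_left [(0.59, [0.588, 0.342, 0.229])]
hook_middle [(0.8, [0.591, 0.253, 0.227])]
hook_right [(0.72, [0.587, 0.163, 0.226])]
dry_a [(0.97, [0.479, -0.197, 0.033]), (0.82, [0.486, -0.114, 0.037]), (0.66, [0.471, -0.265, 0.038])]
wet_a [(0.96, [0.435, 0.186, 0.001]), (0.71, [0.435, 0.33, -0.0]), (0.5, [0.457, -0.264, 0.138])]
dry_a_eye [(0.83, [0.457, -0.265, 0.136])]
wet_a_eye [(0.69, [0.434, 0.326, 0.097])]
block_plane [(0.84, [0.333, -0.283, 0.003]), (0.67, [0.437, 0.182, 0.003])]
tape_measure [(0.73, [0.676, 0.058, 0.005])]
mahog_block [(0.6, [0.483, -0.451, 0.005])]
top
dryer [(0.58, [0.459, -0.192, -0.001]), (0.58, [0.483, -0.109, 0.034])]
start_key [(0.62, [0.425, -0.351, 0.1])]
hook_stand [(0.95, [0.564, 0.253, -0.001]), (0.71, [0.479, -0.193, 0.035])]
hook_left [(0.67, [0.588, 0.345, 0.227])]
hook_middle [(0.63, [0.59, 0.253, 0.233]), (0.5, [0.672, 0.06, 0.004])]
hook_right [(0.56, [0.59, 0.165, 0.227])]
dry_a [(0.85, [0.467, -0.269, 0.04]), (0.81, [0.486, -0.112, 0.034]), (0.79, [0.478, -0.195, 0.035])]
wet_a [(0.91, [0.431, 0.326, -0.001]), (0.87, [0.434, 0.185, -0.007])]
dry_a_eye [(0.59, [0.452, -0.265, 0.136])]
wet_a_eye [(0.9, [0.429, 0.327, 0.099])]
block_plane [(0.73, [0.338, -0.283, -0.002])]
tape_measure [(0.48, [0.673, 0.061, 0.003])]
mahog_block [(0.86, [0.487, -0.452, 0.001])]
```

View pics/scene0.png

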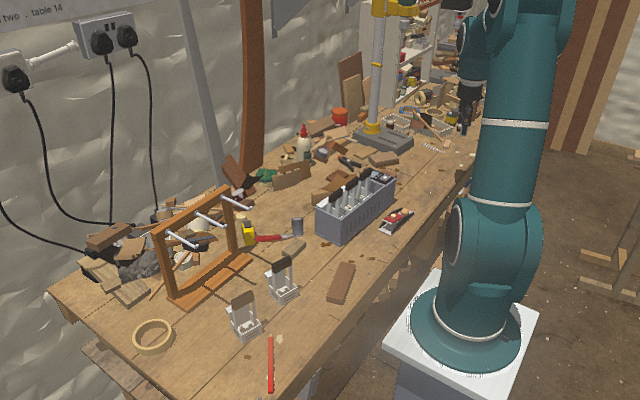

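View pics/top0.png

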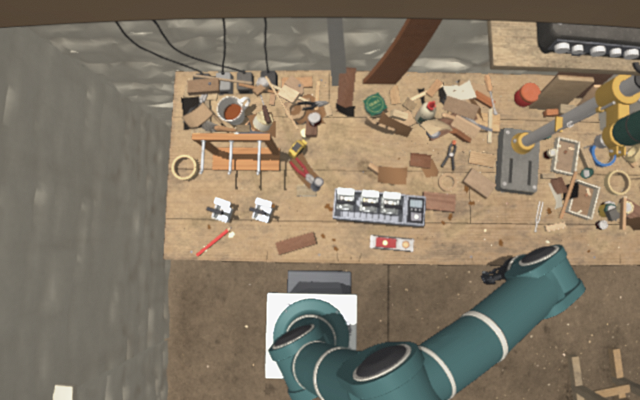

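```bash
cat >> h.py <<'E'
def plan(p, ydir_deg, tilt=None):
    """shift/turn (tool axes) to TCP p with tool down and tool y along world heading ydir_deg"""
    s=env.sense(); R0=R.from_rotvec(s['eef_rot']).as_matrix()
    a=np.radians(ydir_deg); y=np.array([np.cos(a),np.sin(a),0]); z=np.array([0,0,-1.]); Rt=np.c_[np.cross(y,z),y,z]
    d=R0.T@(np.array(p)-s['eef_pos']); w=R.from_matrix(R0.T@Rt).as_rotvec(degrees=True)
    print('shift',np.round(d,4).tolist(),'turn',np.round(w,1).tolist(),'| world up =',np.round(R0.T@[0,0,1],2).tolist())
E
python3 -c "
from h import *
plan([0.43,-0.26,0.36],-6)"
```

```text
shift [0.2784, -0.2066, -0.1287] turn [-0.0, 0.0, -58.8] | world up = [-0.0, -0.0, -1.0]
```

```bash
python3 -m jog '[[1,0.03,-0.02,-0.03,0,0,-8],[1,0.07,-0.05,-0.06,0,0,-17],[1,0.11,-0.08,-0.09,0,0,-26],[1,0.16,-0.11,-0.12,0,0,-35],[1,0.2,-0.15,-0.13,0,0,-44],[1,0.24,-0.18,-0.13,0,0,-52],[1,0.279,-0.207,-0.13,0,0,-59],[1,0.279,-0.207,-0.13,0,0,-59],[1,0.279,-0.207,-0.13,0,0,-59]]'
python3 - <<'E'
from h import *
state(); snap('wrist','w1.png')
for n in ['dryer','start_key','dry_a','dry_a_eye']: print(n,find('wrist',n,0.2))
E
```

```text
time: 2.52
eef_pos: [0.4301, -0.2599, 0.3613]
eef_rot: [-2.332, -2.105, 0.0]
force: [0.4, 0.0, 0.2]
finger_gap: 0.001
grip_force: 0.0
t 2.52 p [ 0.4301 -0.2599  0.3613] R [[0.102, 0.995, -0.0], [0.995, -0.102, -0.0], [-0.0, -0.0, -1.0]] q [ 0.8   0.11 -0.35  1.72  0.04  1.32  0.34] F [0.4 0.  0.2] 0.0007692716271379171
dryer [(0.86, [0.456, -0.195, -0.0]), (0.5, [0.473, -0.198, 0.038])]
start_key [(0.79, [0.423, -0.352, 0.1])]
dry_a [(0.93, [0.473, -0.263, 0.041]), (0.78, [0.473, -0.2, 0.036]), (0.76, [0.481, -0.111, 0.038])]
dry_a_eye [(0.83, [0.452, -0.27, 0.133])]
```

View pics/w1.png

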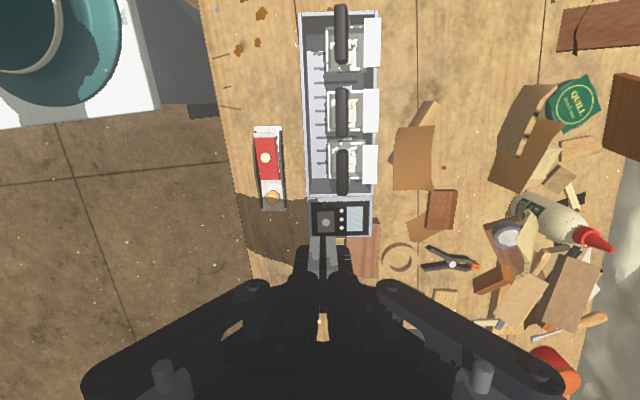

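```bash
cat >> h.py <<'E'
def proj(cam,P,cal=None):
    c=cal or calibration(cam); T=np.linalg.inv(np.array(c['extrinsics'])); q=np.atleast_2d(P)@T[:3,:3].T+T[:3,3]
    s=np.c_[q[:,0],-q[:,1]]/-q[:,2:]; r2=(s**2).sum(1,keepdims=True); f=200/np.tan(np.radians(c['fovy'])/2)
    return s*(1+c['k1']*r2)*f+[c['cx'],c['cy']]
def dw(pts,o,yaw):
    a=np.radians(yaw); p=np.array(pts,float)/1000
    return np.c_[p[:,0]*np.cos(a)-p[:,1]*np.sin(a)+o[0],p[:,0]*np.sin(a)+p[:,1]*np.cos(a)+o[1],p[:,2]]
def overlay(im,cam,polys,f,crop,zoom):
    v=cv2.resize(im[crop[1]:crop[3],crop[0]:crop[2],::-1],None,fx=zoom,fy=zoom,interpolation=cv2.INTER_CUBIC)
    for P,col in polys:
        q=(proj(cam,P)-[crop[0],crop[1]]+.5)*zoom
        cv2.polylines(v,[np.round(q).astype(np.int32)],True,col,1)
    cv2.imwrite('pics/'+f,v)
E
python3 - <<'E'
from h import *
im=snap('wrist')
o=(0.459,-0.193); y=-6
P=[(dw([[-50,-120,105],[50,-120,105],[50,120,105],[-50,120,105]],o,y),(0,0,255)),(dw([[-45,-115,105],[45,-115,105],[45,115,105],[-45,115,105]],o,y),(0,255,255)),
(dw([[-50,-190,101],[50,-190,101],[50,-120,101],[-50,-120,101]],o,y),(0,255,0)),
(dw([[-33,-177,105],[-7,-177,105],[-7,-143,105],[-33,-143,105]],o,y),(255,0,255))]
overlay(im,'wrist',P,'w1o.png',(270,0,420,250),2.4)
E
```

```text
(no output)
```

View pics/w1o.png

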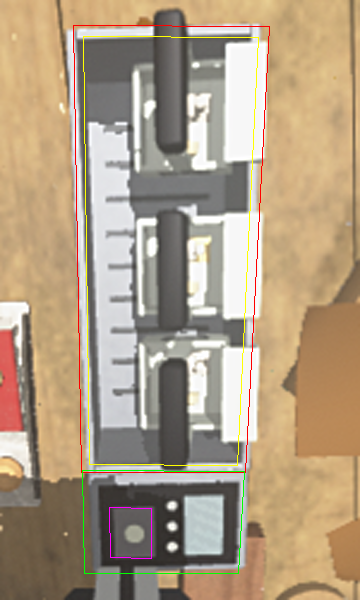

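```bash
python3 -c "
from h import *
plan([0.4235,-0.351,0.118],-6)"
```

```text
shift [-0.0913, 0.0027, 0.2432] turn [-0.0, -0.0, 0.1] | world up = [0.0, -0.0, -1.0]
```

```bash
python3 -m jog '[[1,-0.045,0.001,0.02,0,0,0],[1,-0.091,0.003,0.06,0,0,0],[1,-0.091,0.003,0.12,0,0,0],[1,-0.091,0.003,0.18,0,0,0],[1,-0.091,0.003,0.22,0,0,0],[1,-0.091,0.003,0.24,0,0,0],[1,-0.091,0.003,0.244,0,0,0],[1,-0.091,0.003,0.244,0,0,0]]'; python3 -m jog '[[1,0,0,0.004,0,0,0],[1,0,0,0.008,0,0,0],[1,0,0,0.010,0,0,0],[1,0,0,0.010,0,0,0]]'
```

```text
time: 3.82
eef_pos: [0.4244, -0.3506, 0.1178]
eef_rot: [2.331, 2.105, 0.0]
force: [0.0, 0.3, 0.2]
finger_gap: 0.004
grip_force: 0.0
time: 4.32
eef_pos: [0.4242, -0.3502, 0.1072]
eef_rot: [-2.331, -2.106, 0.0]
force: [-0.1, -0.5, 0.1]
finger_gap: -0.001
grip_force: 0.0
```

```bash
python3 -m jog '[[1,0,0,0.001,0,0,0],[1,0,0,0.002,0,0,0],[1,0,0,0.002,0,0,0]]'; python3 -m jog '[[1,0,0,0.001,0,0,0],[1,0,0,0.001,0,0,0]]'
```

```text
time: 4.7
eef_pos: [0.4242, -0.3502, 0.1052]
eef_rot: [-2.331, -2.106, 0.0]
force: [-0.7, 0.4, 0.1]
finger_gap: -0.003
grip_force: 0.1
time: 4.95
eef_pos: [0.4242, -0.3503, 0.1043]
eef_rot: [2.331, 2.106, 0.0]
force: [-1.3, 1.0, 3.6]
finger_gap: -0.003
grip_force: 1.8
```

```bash
python3 -m jog '[[1,0,0,0.0007,0,0,0],[1,0,0,0.0007,0,0,0]]'
```

```text
time: 5.2
eef_pos: [0.4243, -0.3503, 0.1038]
eef_rot: [2.331, 2.106, -0.0]
force: [-2.0, 1.6, 7.0]
finger_gap: 0.0
grip_force: 3.5
```

```bash
python3 -m jog '[[1,0,0,0.001,0,0,0],[1,0,0,0.001,0,0,0],[1,0,0,0.001,0,0,0]]'; python3 -m jog '[[1,0,0,-0.01,0,0,0],[1,0,0,-0.05,0,0,0],[1,0,0,-0.1,0,0,0],[1,0,0,-0.15,0,0,0],[1,0,0,-0.15,0,0,0]]'
python3 - <<'E'
from h import *
im=snap('wrist'); cv2.imwrite('pics/w2.png',cv2.resize(im[100:300,200:450,::-1],None,fx=2.4,fy=2.4))
plan([0.477,-0.113,0.27],-5.6)
for n in ['dry_a_eye']: print(n,find('wrist',n,0.2))
E
```

```text
time: 5.58
eef_pos: [0.4243, -0.3504, 0.1036]
eef_rot: [2.331, 2.106, -0.0]
force: [-6.7, 5.4, 24.4]
finger_gap: 0.003
grip_force: 11.7
time: 6.2
eef_pos: [0.4255, -0.3511, 0.2564]
eef_rot: [2.327, 2.102, 0.001]
force: [-0.8, -0.0, -0.0]
finger_gap: 0.003
grip_force: 0.0
shift [0.2417, 0.0281, -0.0162] turn [0.1, 0.1, -0.2] | world up = [-0.0, 0.0, -1.0]
dry_a_eye [(0.84, [0.456, -0.266, 0.132])]
```

View pics/w2.png

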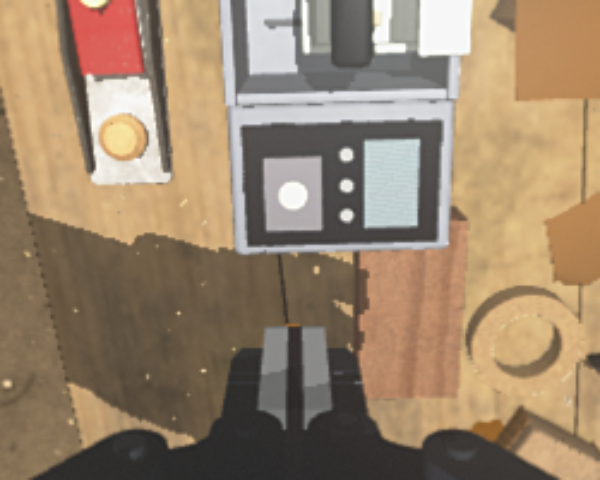

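```bash
python3 -m jog '[[0,0.04,0.005,-0.05,0,0,0],[0,0.08,0.01,-0.05,0,0,0],[0,0.12,0.015,-0.05,0,0,0],[0,0.16,0.02,-0.05,0,0,0],[0,0.18,0.02,-0.05,0,0,0],[0,0.18,0.02,-0.05,0,0,0]]'
python3 - <<'E'
from h import *
state()
im=snap('wrist'); cv2.imwrite('pics/w3.png',im[:,:,::-1])
for n in ['dry_a_eye','dry_a']: print(n,find('wrist',n,0.1))
for d in spotter.masks_of('wrist','dry_a_eye'): 
    m=d['region']; ys,xs=np.nonzero(m); print(d['confidence'],xs.min(),xs.max(),ys.min(),ys.max())
E
```

```text
time: 7.05
eef_pos: [0.4621, -0.1719, 0.3016]
eef_rot: [-2.327, -2.108, 0.001]
force: [0.7, -0.6, -0.4]
finger_gap: 1.0
grip_force: 0.0
t 7.05 p [ 0.4621 -0.1719  0.3016] R [[0.099, 0.995, -0.002], [0.995, -0.099, 0.001], [0.001, -0.002, -1.0]] q [ 0.68  0.13 -0.42  1.83  0.06  1.19  0.14] F [ 0.7 -0.6 -0.4] 0.9996681937917785
dry_a_eye [(0.85, [0.457, -0.268, 0.133])]
dry_a [(0.94, [0.486, -0.114, 0.039]), (0.92, [0.474, -0.202, 0.036])]
0.57 334 369 278 338
0.39 233 271 186 270
```

View pics/w3.png

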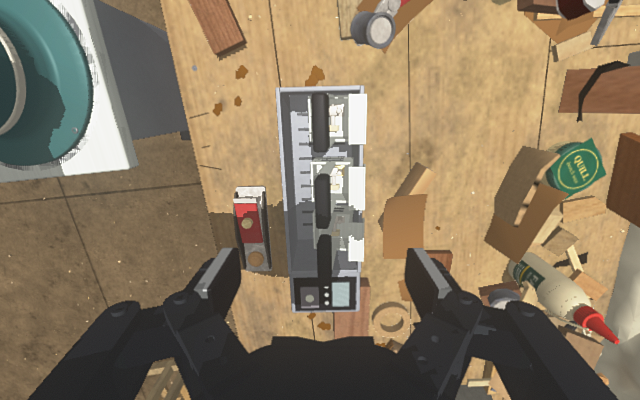

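```bash
cat >> h.py <<'E'
def ray(cam,uv,z,cal=None):
    c=cal or calibration(cam); T=np.array(c['extrinsics']); f=200/np.tan(np.radians(c['fovy'])/2)
    s=cv2.undistortPoints(np.array([[uv]],float),np.array([[f,0,c['cx']],[0,f,c['cy']],[0,0,1.]]),np.array([c['k1'],0,0,0]))[0,0]
    d=T[:3,:3]@[s[0],-s[1],-1]; return T[:3,3]+d*(z-T[2,3])/d[2]
E
python3 - <<'E'
from h import *
im=snap('wrist'); print(np.array(calibration('wrist')['extrinsics'])[:3,3])
g=(im.max(2)<75).astype(np.uint8); g[:,:300]=0; g[:,345:]=0; g[:88]=0;g[274:]=0
n,l,st,c=cv2.connectedComponentsWithStats(cv2.morphologyEx(g,cv2.MORPH_OPEN,np.ones((5,5))))
for i in range(1,n):
    x,y,w,h,a=st[i]
    if a<300: continue
    print(st[i],[np.round(ray('wrist',p,z),3)[:2].tolist() for p in [(x+w/2,y),(x+w/2,y+h)] for z in (.137,.166)])
E
```

```text
[ 0.46994581 -0.09707525  0.44441216]
[315 185  16  41 472] [[0.461, -0.182], [0.462, -0.174], [0.456, -0.232], [0.458, -0.219]]
[317 233  15  41 577] [[0.457, -0.241], [0.458, -0.227], [0.451, -0.296], [0.453, -0.277]]
```

```bash
python3 -c "
from h import *
plan([0.468,-0.112,0.143],-5.6)"
```

```text
shift [0.0623, -0.0003, 0.1592] turn [-0.0, -0.0, -0.3] | world up = [0.0, -0.0, -1.0]
```

```bash
python3 -m jog '[[0,0.04,0,0.02,0,0,0],[0,0.062,0,0.05,0,0,0],[0,0.062,0,0.09,0,0,0],[0,0.062,0,0.12,0,0,0],[0,0.062,0,0.145,0,0,0],[0,0.062,0,0.159,0,0,0],[0,0.062,0,0.159,0,0,0],[0.5,0.062,0,0.159,0,0,0],[0.8,0.062,0,0.159,0,0,0],[1,0.062,0,0.159,0,0,0],[1,0.062,0,0.159,0,0,0],[1,0.062,0,0.159,0,0,0],[1,0.062,0,0.159,0,0,0],[1,0.062,0,0.159,0,0,0]]'; python3 -c "
from h import *
state();snap('wrist','w4.png')"
```

```text
time: 9.05
eef_pos: [0.4696, -0.1116, 0.1448]
eef_rot: [2.329, 2.105, 0.002]
force: [-4.3, 1.4, 20.3]
finger_gap: 0.157
grip_force: 57.8
t 9.05 p [ 0.4696 -0.1116  0.1448] R [[0.101, 0.995, 0.002], [0.995, -0.101, -0.001], [-0.001, 0.002, -1.0]] q [ 0.56  0.31 -0.45  2.03  0.18  0.84 -0.09] F [-4.3  1.4 20.3] 0.15703872446168246
```

View pics/w4.png

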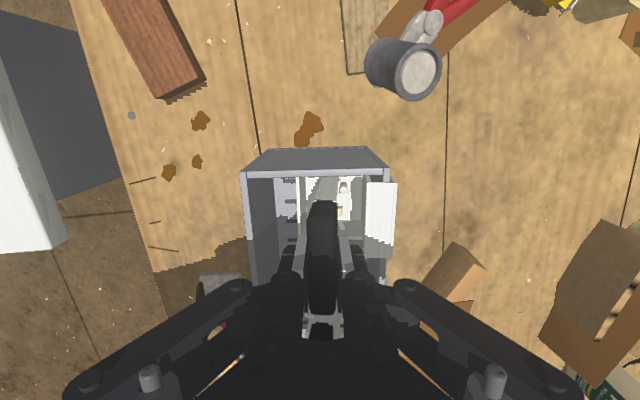

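```bash
python3 -m jog '[[1,0,0,-0.01,0,0,0],[1,0,0,-0.03,0,0,0],[1,0,0,-0.05,0,0,0],[1,0,0,-0.08,0,0,0],[1,0,0,-0.11,0,0,0],[1,0,0,-0.14,0,0,0],[1,0,0,-0.16,0,0,0],[1,0,0,-0.17,0,0,0],[1,0,0,-0.17,0,0,0]]'
python3 - <<'E'
from h import *
state();snap('scene','s2.png')
for n in ['dry_a','dry_a_eye','hook_right','hook_left','hook_middle']: print(n,find('scene',n,0.3))
plan([0.50,0.345,0.315],0)
E
```

```text
time: 10.22
eef_pos: [0.4686, -0.1115, 0.3136]
eef_rot: [2.331, 2.106, 0.0]
force: [-0.4, -0.1, -1.9]
finger_gap: 0.149
grip_force: 59.2
t 10.22 p [ 0.4686 -0.1115  0.3136] R [[0.101, 0.995, 0.0], [0.995, -0.101, -0.0], [-0.0, 0.0, -1.0]] q [ 0.61  0.1  -0.47  1.84  0.05  1.21  0.02] F [-0.4 -0.1 -1.9] 0.1489652788760436
dry_a [(0.97, [0.48, -0.195, 0.036]), (0.91, [0.474, -0.111, 0.207]), (0.73, [0.471, -0.268, 0.039])]
dry_a_eye [(0.73, [0.454, -0.265, 0.135])]
hook_right [(0.91, [0.59, 0.163, 0.228])]
hook_left [(0.93, [0.586, 0.342, 0.228])]
hook_middle [(0.86, [0.586, 0.253, 0.227])]
shift [0.4573, -0.0146, -0.0019] turn [-0.1, -0.0, -5.8] | world up = [0.0, -0.0, -1.0]
```

View pics/s2.png

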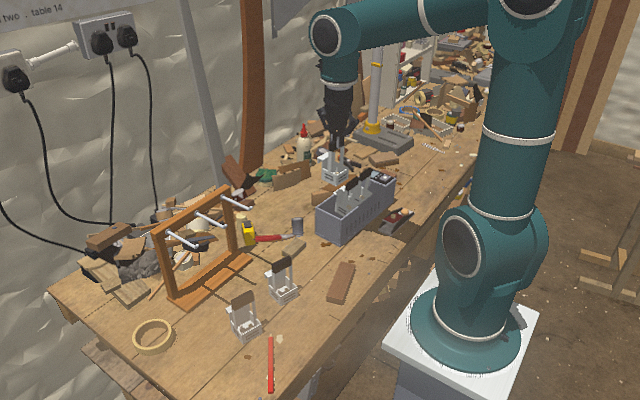

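```bash
python3 -m jog '[[1,0.015,-0.001,0,0,0,0],[1,0.04,-0.003,0,0,0,0],[1,0.08,-0.006,0,0,0,-1],[1,0.12,-0.01,0,0,0,-2],[1,0.16,-0.013,0,0,0,-2],[1,0.2,-0.016,0,0,0,-3],[1,0.24,-0.019,0,0,0,-4],[1,0.28,-0.022,0,0,0,-4],[1,0.32,-0.025,0,0,0,-5],[1,0.36,-0.028,0,0,0,-5.5],[1,0.4,-0.031,0,0,0,-5.8],[1,0.43,-0.034,0,0,0,-5.8],[1,0.445,-0.035,0,0,0,-5.8],[1,0.452,-0.035,0,0,0,-5.8],[1,0.452,-0.035,0,0,0,-5.8],[1,0.452,-0.035,0,0,0,-5.8]]'
python3 - <<'E'
from h import *
state();im=snap('wrist','w5.png')
for n in ['hook_left','hook_middle','hook_stand','hook_right','dry_a']: print(n,find('wrist',n,0.2))
snap('scene')
print(find('scene','dry_a',.2))
E
```

```text
time: 12.52
eef_pos: [0.4798, 0.3408, 0.3137]
eef_rot: [2.222, 2.22, -0.0]
force: [0.2, -0.5, -2.4]
finger_gap: 0.147
grip_force: 59.1
t 12.53 p [0.4798 0.3408 0.3137] R [[0.001, 1.0, 0.0], [1.0, -0.001, -0.0], [-0.0, 0.0, -1.0]] q [-0.08  0.38 -0.77  1.59  0.27  1.29 -0.89] F [ 0.2 -0.5 -2.4] 0.1469507496892996
hook_left [(0.66, [0.591, 0.341, 0.233]), (0.38, [0.437, 0.328, 0.1])]
hook_middle [(0.95, [0.587, 0.252, 0.23])]
hook_stand []
hook_right []
dry_a [(0.78, [0.481, 0.348, 0.209])]
[(0.79, [0.483, 0.339, 0.205]), (0.7, [0.472, -0.267, 0.039]), (0.66, [0.481, -0.197, 0.036]), (0.42, [0.434, 0.329, 0.1])]
```

View pics/w5.png

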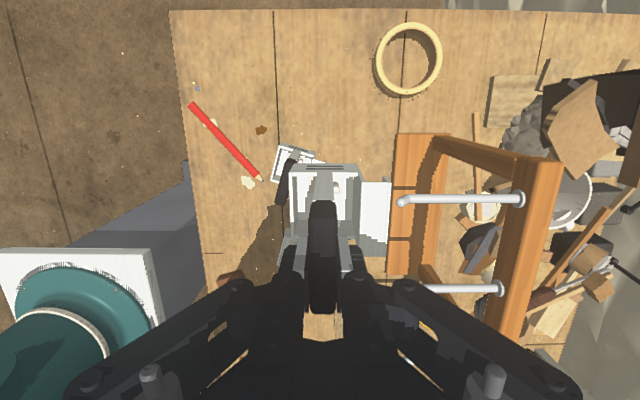

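```bash
python3 -m jog '[[1,0.001,0,0.02,0,0,0],[1,0.001,0,0.045,0,0,0],[1,0.001,0,0.058,0,0,0],[1,0.001,0,0.059,0,0,0],[1,0.001,0.015,0.059,0,0,0],[1,0.001,0.03,0.059,0,0,0],[1,0.001,0.045,0.059,0,0,0],[1,0.001,0.06,0.059,0,0,0],[1,0.001,0.075,0.059,0,0,0],[1,0.001,0.09,0.059,0,0,0],[1,0.001,0.103,0.059,0,0,0],[1,0.001,0.108,0.059,0,0,0],[1,0.001,0.108,0.059,0,0,0]]';python3 -m jog '[[1,0,0,0.004,0,0,0],[1,0,0,0.008,0,0,0],[1,0,0,0.012,0,0,0],[1,0,0,0.014,0,0,0],[1,0,0,0.014,0,0,0]]'
```

```text
time: 14.55
eef_pos: [0.5874, 0.3428, 0.2545]
eef_rot: [-2.221, -2.221, 0.0]
force: [1.0, 0.2, -1.9]
finger_gap: 0.149
grip_force: 59.2
time: 15.18
eef_pos: [0.5874, 0.3427, 0.2404]
eef_rot: [-2.221, -2.221, 0.0]
force: [0.3, -0.4, -1.4]
finger_gap: 0.147
grip_force: 59.2
```

```bash
python3 -m jog '[[1,0,0,0.001,0,0,0],[1,0,0,0.002,0,0,0],[1,0,0,0.003,0,0,0],[1,0,0,0.003,0,0,0]]';python3 -m jog '[[1,0,0,0.001,0,0,0],[1,0,0,0.002,0,0,0],[1,0,0,0.002,0,0,0]]'; python3 -c "
from h import *
snap('scene')
for n in ['dry_a','dry_a_eye']: print(n,find('scene',n,.2))"
```

```text
time: 15.68
eef_pos: [0.5874, 0.3427, 0.2375]
eef_rot: [-2.221, -2.221, 0.0]
force: [-0.2, 0.0, -1.3]
finger_gap: 0.15
grip_force: 59.2
time: 16.05
eef_pos: [0.5875, 0.3428, 0.2368]
eef_rot: [2.221, 2.221, 0.001]
force: [-4.4, -2.0, 11.1]
finger_gap: 0.151
grip_force: 61.0
dry_a [(0.78, [0.477, -0.194, 0.034]), (0.67, [0.471, -0.267, 0.035]), (0.65, [0.593, 0.343, 0.131]), (0.3, [0.427, -0.351, 0.099])]
dry_a_eye [(0.83, [0.456, -0.264, 0.134])]
```

```bash
python3 -m jog '[[0.7,0,0,-0.001,0,0,0],[0.65,0,0,-0.001,0,0,0],[0.65,0,0,-0.001,0,0,0],[0.65,0,0,-0.015,0,0,0],[0.65,0,0,-0.035,0,0,0],[0.65,0,0,-0.06,0,0,0],[0.65,0,0,-0.1,0,0,0],[0.65,0,0,-0.14,0,0,0],[0.4,0,0,-0.14,0,0,0]]'
python3 - <<'E'
from h import *
state(); snap('scene','s3.png')
for n in ['dry_a','wet_a']: print(n,find('scene',n,.2))
plan([0.458,-0.196,0.30],-5.6)
E
```

```text
time: 17.32
eef_pos: [0.5878, 0.3437, 0.3804]
eef_rot: [2.221, 2.221, 0.009]
force: [-0.3, 0.2, -0.8]
finger_gap: 0.546
grip_force: 0.0
t 17.32 p [0.5878 0.3437 0.3804] R [[-0.0, 1.0, 0.005], [1.0, 0.0, 0.003], [0.003, 0.005, -1.0]] q [-0.13  0.52 -0.72  1.23  0.34  1.5  -0.8 ] F [-0.3  0.2 -0.8] 0.5460386179299961
dry_a [(0.95, [0.587, 0.339, 0.131]), (0.88, [0.471, -0.267, 0.037]), (0.66, [0.479, -0.196, 0.035]), (0.49, [0.438, 0.183, 0.102])]
wet_a [(0.96, [0.436, 0.333, -0.002]), (0.84, [0.439, 0.184, 0.001])]
shift [-0.5386, -0.1293, 0.0758] turn [-0.0, 0.0, 5.6] | world up = [-0.0, -0.0, -1.0]
```

View pics/s3.png

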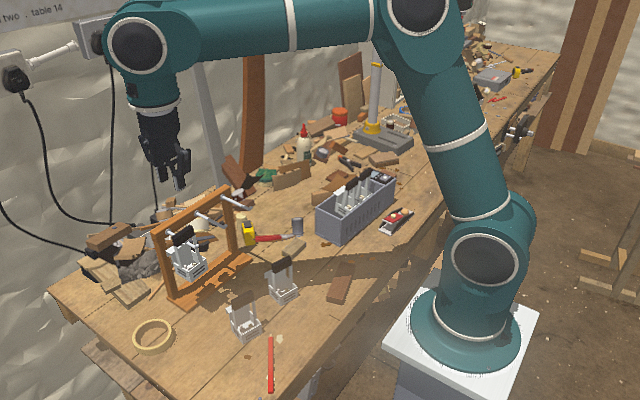

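```bash
python3 -m jog '[[0,-0.06,-0.014,0,0,0,1],[0,-0.12,-0.029,0,0,0,2],[0,-0.18,-0.043,0,0,0,3],[0,-0.24,-0.058,0.02,0,0,4],[0,-0.3,-0.072,0.04,0,0,5],[0,-0.36,-0.086,0.06,0,0,5.6],[0,-0.42,-0.1,0.07,0,0,5.6],[0,-0.48,-0.115,0.076,0,0,5.6],[0,-0.52,-0.125,0.076,0,0,5.6],[0,-0.539,-0.129,0.076,0,0,5.6],[0,-0.539,-0.129,0.076,0,0,5.6],[0,-0.539,-0.129,0.076,0,0,5.6]]'
python3 - <<'E'
from h import *
im=snap('wrist')
for n in ['dry_a','dry_a_eye']: print(n,find('wrist',n,.2))
g=(im.max(2)<75).astype(np.uint8); g[:,:300]=0; g[:,345:]=0; g[:88]=0;g[330:]=0
n,l,st,c=cv2.connectedComponentsWithStats(cv2.morphologyEx(g,cv2.MORPH_OPEN,np.ones((5,5))))
for i in range(1,n):
    x,y,w,h,a=st[i]
    if a<300: continue
    print(st[i],[np.round(ray('wrist',p,z),3)[:2].tolist() for p in [(x+w/2,y),(x+w/2,y+h)] for z in (.137,.166)])
plan([0.459,-0.196,0.142],-5.6)
E
```

```text
time: 18.98
eef_pos: [0.4585, -0.1953, 0.2993]
eef_rot: [-2.326, -2.111, -0.0]
force: [0.5, 1.1, -0.2]
finger_gap: 1.002
grip_force: 0.0
dry_a [(0.97, [0.468, -0.264, 0.035]), (0.74, [0.474, -0.198, 0.034])]
dry_a_eye [(0.72, [0.455, -0.265, 0.134])]
[ 300  217   45   81 1211] [[0.454, -0.24], [0.455, -0.229], [0.443, -0.351], [0.445, -0.329]]
shift [-0.0007, 0.0004, 0.1575] turn [-0.0, -0.0, 0.1] | world up = [0.0, -0.0, -1.0]
```

```bash
python3 -m jog '[[0,0,0,0.03,0,0,0],[0,0,0,0.07,0,0,0],[0,0,0,0.11,0,0,0],[0,0,0,0.14,0,0,0],[0,0,0,0.157,0,0,0],[0,0,0,0.157,0,0,0],[0.5,0,0,0.157,0,0,0],[0.8,0,0,0.157,0,0,0],[1,0,0,0.157,0,0,0],[1,0,0,0.157,0,0,0],[1,0,0,0.157,0,0,0],[1,0,0,0.157,0,0,0],[1,0,0,0.157,0,0,0]]';python3 -m jog '[[1,0,0,-0.01,0,0,0],[1,0,0,-0.03,0,0,0],[1,0,0,-0.05,0,0,0],[1,0,0,-0.08,0,0,0],[1,0,0,-0.11,0,0,0],[1,0,0,-0.14,0,0,0],[1,0,0,-0.16,0,0,0],[1,0,0,-0.17,0,0,0],[1,0,0,-0.17,0,0,0]]'
python3 - <<'E'
from h import *
snap('scene')
for n in ['dry_a','dry_a_eye']: print(n,find('scene',n,0.3))
plan([0.48,0.253,0.315],0)
E
```

```text
time: 20.75
eef_pos: [0.4599, -0.1965, 0.1437]
eef_rot: [2.325, 2.109, 0.003]
force: [1.1, 2.0, 10.4]
finger_gap: 0.161
grip_force: 57.3
time: 21.88
eef_pos: [0.4584, -0.1963, 0.3126]
eef_rot: [2.327, 2.11, 0.0]
force: [0.3, 0.3, -3.1]
finger_gap: 0.145
grip_force: 59.8
dry_a [(0.95, [0.47, -0.266, 0.036]), (0.88, [0.463, -0.192, 0.2]), (0.79, [0.588, 0.341, 0.129])]
dry_a_eye [(0.89, [0.455, -0.261, 0.137])]
shift [0.4492, -0.0221, -0.003] turn [-0.1, -0.0, -5.6] | world up = [0.0, -0.0, -1.0]
```

```bash
python3 -m jog '[[1,0.015,-0.001,0,0,0,0],[1,0.04,-0.002,0,0,0,0],[1,0.08,-0.004,0,0,0,-1],[1,0.12,-0.006,0,0,0,-2],[1,0.16,-0.008,0,0,0,-2],[1,0.2,-0.01,0,0,0,-3],[1,0.24,-0.012,0,0,0,-4],[1,0.28,-0.014,0,0,0,-4],[1,0.32,-0.016,0,0,0,-5],[1,0.36,-0.018,0,0,0,-5.5],[1,0.4,-0.02,0,0,0,-5.6],[1,0.43,-0.021,0,0,0,-5.6],[1,0.445,-0.022,0,0,0,-5.6],[1,0.449,-0.022,0,0,0,-5.6],[1,0.449,-0.022,0,0,0,-5.6],[1,0.449,-0.022,0,0,0,-5.6]]'
python3 - <<'E'
from h import *
for i in range(2):
  for c in ['wrist','scene','top']:
    snap(c)
    for n in ['hook_middle','dry_a','dry_a_eye']: print(c,n,find(c,n,0.2))
plan([0.588,0.253,0.257],0)
E
```

```text
time: 24.02
eef_pos: [0.4806, 0.2517, 0.3126]
eef_rot: [2.223, 2.22, -0.0]
force: [-0.1, 0.2, -2.3]
finger_gap: 0.147
grip_force: 59.8
wrist hook_middle [(0.81, [0.589, 0.248, 0.231])]
wrist dry_a [(0.84, [0.587, 0.342, 0.13]), (0.73, [0.435, 0.189, 0.0]), (0.58, [0.479, 0.25, 0.202]), (0.55, [0.439, 0.328, 0.098])]
wrist dry_a_eye []
scene hook_middle [(0.85, [0.587, 0.251, 0.224])]
scene dry_a [(0.89, [0.47, -0.267, 0.038]), (0.74, [0.483, 0.251, 0.201]), (0.73, [0.586, 0.34, 0.129])]
scene dry_a_eye [(0.64, [0.438, 0.184, 0.004]), (0.62, [0.456, -0.264, 0.138])]
top hook_middle [(0.91, [0.591, 0.252, 0.231])]
top dry_a [(0.71, [0.47, -0.271, 0.04]), (0.62, [0.587, 0.341, 0.13]), (0.59, [0.484, 0.256, 0.201])]
top dry_a_eye [(0.64, [0.451, -0.263, 0.136])]
wrist hook_middle [(0.79, [0.588, 0.253, 0.23])]
wrist dry_a [(0.95, [0.587, 0.344, 0.129]), (0.89, [0.481, 0.252, 0.203])]
wrist dry_a_eye []
scene hook_middle [(0.91, [0.585, 0.254, 0.226])]
scene dry_a [(0.88, [0.589, 0.341, 0.128]), (0.82, [0.466, -0.265, 0.036]), (0.76, [0.485, 0.256, 0.198]), (0.24, [0.459, -0.192, 0.003])]
scene dry_a_eye [(0.64, [0.456, -0.265, 0.134]), (0.51, [0.484, 0.254, 0.305])]
top hook_middle [(0.63, [0.589, 0.254, 0.232]), (0.34, [0.335, -0.284, -0.002])]
top dry_a [(0.84, [0.472, -0.268, 0.036]), (0.54, [0.484, 0.25, 0.201]), (0.42, [0.591, 0.346, 0.127])]
top dry_a_eye [(0.64, [0.453, -0.266, 0.134]), (0.36, [0.47, -0.272, 0.038])]
shift [0.0003, 0.1077, 0.0556] turn [-0.0, -0.0, -0.0] | world up = [0.0, -0.0, -1.0]
```

```bash
python3 -m jog '[[1,0.001,0,0.02,0,0,0],[1,0.001,0,0.04,0,0,0],[1,0.001,0,0.053,0,0,0],[1,0.001,0,0.054,0,0,0],[1,0.001,0.015,0.054,0,0,0],[1,0.001,0.03,0.054,0,0,0],[1,0.001,0.045,0.054,0,0,0],[1,0.001,0.06,0.054,0,0,0],[1,0.001,0.075,0.054,0,0,0],[1,0.001,0.09,0.054,0,0,0],[1,0.001,0.103,0.054,0,0,0],[1,0.001,0.107,0.054,0,0,0],[1,0.001,0.107,0.054,0,0,0]]';python3 -m jog '[[1,0,0,0.004,0,0,0],[1,0,0,0.008,0,0,0],[1,0,0,0.012,0,0,0],[1,0,0,0.014,0,0,0],[1,0,0,0.014,0,0,0]]'; python3 -m jog '[[1,0,0,0.0015,0,0,0],[1,0,0,0.003,0,0,0],[1,0,0,0.003,0,0,0]]'
```

```text
time: 26.85
eef_pos: [0.5872, 0.2539, 0.2585]
eef_rot: [-2.221, -2.221, 0.0]
force: [-0.4, -0.3, -1.4]
finger_gap: 0.15
grip_force: 59.9
time: 27.48
eef_pos: [0.5873, 0.2537, 0.2445]
eef_rot: [-2.221, -2.221, 0.0]
force: [0.7, -0.7, -2.0]
finger_gap: 0.148
grip_force: 59.9
time: 27.85
eef_pos: [0.5873, 0.2537, 0.2415]
eef_rot: [-2.221, -2.221, 0.0]
force: [0.1, -0.7, -2.0]
finger_gap: 0.148
grip_force: 59.9
```

```bash
python3 -m jog '[[1,0,0,0.001,0,0,0],[1,0,0,0.002,0,0,0],[1,0,0,0.002,0,0,0]]';python3 -m jog '[[1,0,0,0.001,0,0,0],[1,0,0,0.0015,0,0,0],[1,0,0,0.0015,0,0,0]]'
```

```text
time: 28.22
eef_pos: [0.5873, 0.2537, 0.2395]
eef_rot: [-2.221, -2.221, 0.0]
force: [-0.3, -0.1, -2.1]
finger_gap: 0.146
grip_force: 59.9
time: 28.6
eef_pos: [0.5874, 0.2537, 0.2383]
eef_rot: [2.221, 2.221, 0.0]
force: [-1.3, -0.1, 2.3]
finger_gap: 0.143
grip_force: 60.4
```

```bash
python3 -m jog '[[0.7,0,0,0,0,0,0],[0.65,0,0,0,0,0,0],[0.65,0,0,0,0,0,0],[0.65,0,0,-0.015,0,0,0],[0.65,0,0,-0.035,0,0,0],[0.65,0,0,-0.06,0,0,0],[0.65,0,0,-0.1,0,0,0],[0.65,0,0,-0.14,0,0,0],[0.4,0,0,-0.14,0,0,0]]'; python3 -m jog '[[0,-0.06,-0.014,0,0,0,1],[0,-0.12,-0.029,0,0,0,2],[0,-0.18,-0.043,0,0,0,3],[0,-0.24,-0.058,0.02,0,0,4],[0,-0.3,-0.072,0.04,0,0,5],[0,-0.36,-0.086,0.06,0,0,5.6],[0,-0.42,-0.1,0.07,0,0,5.6],[0,-0.48,-0.115,0.076,0,0,5.6],[0,-0.51,-0.125,0.076,0,0,5.6],[0,-0.52,-0.131,0.076,0,0,5.6],[0,-0.52,-0.131,0.076,0,0,5.6],[0,-0.52,-0.131,0.076,0,0,5.6]]'
python3 - <<'E'
from h import *
for i in range(2):
  for c in ['scene','top']:
    snap(c)
    for n in ['dry_a','dry_a_eye','wet_a']: print(c,n,find(c,n,0.3))
plan([0.455,-0.2665,0.140],-5.6)
E
```

```text
time: 29.72
eef_pos: [0.5878, 0.2546, 0.3827]
eef_rot: [2.22, 2.22, 0.008]
force: [-0.5, -0.2, -1.2]
finger_gap: 0.551
grip_force: 0.0
time: 31.22
eef_pos: [0.457, -0.2649, 0.3024]
eef_rot: [2.325, 2.112, 0.001]
force: [0.2, -0.3, 0.3]
finger_gap: 0.999
grip_force: 0.0
scene dry_a [(0.84, [0.585, 0.34, 0.131]), (0.67, [0.469, -0.269, 0.038])]
scene dry_a_eye [(0.89, [0.456, -0.264, 0.136]), (0.71, [0.47, -0.268, 0.037])]
scene wet_a [(0.84, [0.434, 0.331, -0.001]), (0.61, [0.466, 0.186, -0.002])]
top dry_a [(0.96, [0.589, 0.344, 0.126]), (0.69, [0.588, 0.248, 0.126]), (0.45, [0.471, -0.267, 0.037])]
top dry_a_eye [(0.76, [0.452, -0.266, 0.134])]
top wet_a [(0.76, [0.431, 0.328, 0.001]), (0.61, [0.463, 0.185, -0.003])]
scene dry_a [(0.97, [0.589, 0.249, 0.127]), (0.94, [0.47, -0.269, 0.035])]
scene dry_a_eye [(0.62, [0.457, -0.266, 0.137]), (0.55, [0.681, 0.059, 0.006])]
scene wet_a [(0.78, [0.436, 0.33, -0.004]), (0.42, [0.466, 0.183, 0.104])]
top dry_a [(0.93, [0.589, 0.247, 0.127]), (0.92, [0.587, 0.342, 0.127]), (0.48, [0.469, -0.267, 0.038])]
top dry_a_eye [(0.75, [0.45, -0.265, 0.134]), (0.71, [0.588, 0.343, 0.129])]
top wet_a [(0.59, [0.464, 0.184, -0.002])]
shift [-0.0003, -0.0013, 0.1621] turn [-0.0, -0.0, -0.0] | world up = [0.0, -0.0, -1.0]
```

```bash
python3 -m jog '[[0,0,-0.001,0.03,0,0,0],[0,0,-0.001,0.07,0,0,0],[0,0,-0.001,0.11,0,0,0],[0,0,-0.001,0.14,0,0,0],[0,0,-0.001,0.161,0,0,0],[0,0,-0.001,0.161,0,0,0],[0.5,0,-0.001,0.161,0,0,0],[0.8,0,-0.001,0.161,0,0,0],[1,0,-0.001,0.161,0,0,0],[1,0,-0.001,0.161,0,0,0],[1,0,-0.001,0.161,0,0,0],[1,0,-0.001,0.161,0,0,0],[1,0,-0.001,0.161,0,0,0]]';python3 -m jog '[[1,0,0,-0.01,0,0,0],[1,0,0,-0.03,0,0,0],[1,0,0,-0.05,0,0,0],[1,0,0,-0.08,0,0,0],[1,0,0,-0.11,0,0,0],[1,0,0,-0.14,0,0,0],[1,0,0,-0.16,0,0,0],[1,0,0,-0.17,0,0,0],[1,0,0,-0.17,0,0,0]]'
python3 - <<'E'
from h import *
plan([0.48,0.163,0.313],0)
E
```

```text
time: 33.65
eef_pos: [0.4565, -0.2664, 0.1426]
eef_rot: [2.325, 2.109, 0.001]
force: [-2.8, 2.5, 19.4]
finger_gap: 0.165
grip_force: 57.6
time: 34.78
eef_pos: [0.4554, -0.2662, 0.3111]
eef_rot: [2.327, 2.11, -0.0]
force: [-0.6, -0.0, -1.6]
finger_gap: 0.147
grip_force: 59.3
shift [0.4296, -0.0174, -0.002] turn [0.0, 0.0, -5.6] | world up = [-0.0, 0.0, -1.0]
```

```bash
python3 -m jog '[[1,0.015,-0.001,0,0,0,0],[1,0.04,-0.002,0,0,0,0],[1,0.08,-0.003,0,0,0,-1],[1,0.12,-0.005,0,0,0,-2],[1,0.16,-0.007,0,0,0,-2],[1,0.2,-0.008,0,0,0,-3],[1,0.24,-0.01,0,0,0,-4],[1,0.28,-0.012,0,0,0,-4],[1,0.32,-0.013,0,0,0,-5],[1,0.36,-0.015,0,0,0,-5.5],[1,0.39,-0.016,0,0,0,-5.6],[1,0.415,-0.017,0,0,0,-5.6],[1,0.426,-0.017,0,0,0,-5.6],[1,0.43,-0.017,0,0,0,-5.6],[1,0.43,-0.017,0,0,0,-5.6],[1,0.43,-0.017,0,0,0,-5.6]]'
python3 - <<'E'
from h import *
for i in range(2):
  for c in ['wrist','scene','top']:
    snap(c)
    for n in ['hook_right','dry_a']: print(c,n,find(c,n,0.2))
plan([0.588,0.1635,0.257],0)
E
```

```text
time: 36.78
eef_pos: [0.4805, 0.1626, 0.311]
eef_rot: [2.223, 2.22, -0.0]
force: [-0.1, 0.1, -2.3]
finger_gap: 0.15
grip_force: 59.3
wrist hook_right [(0.73, [0.588, 0.161, 0.233]), (0.42, [0.434, 0.328, 0.001])]
wrist dry_a [(0.81, [0.48, 0.166, 0.204])]
scene hook_right [(0.72, [0.587, 0.167, 0.227])]
scene dry_a [(0.97, [0.479, 0.163, 0.205]), (0.72, [0.587, 0.341, 0.13]), (0.55, [0.586, 0.249, 0.127])]
top hook_right [(0.7, [0.589, 0.164, 0.228])]
top dry_a [(0.47, [0.587, 0.346, 0.128]), (0.43, [0.478, 0.162, 0.21])]
wrist hook_right [(0.74, [0.589, 0.16, 0.229])]
wrist dry_a [(0.97, [0.585, 0.244, 0.128]), (0.66, [0.336, -0.283, -0.0])]
scene hook_right [(0.66, [0.591, 0.163, 0.231])]
scene dry_a [(0.67, [0.48, 0.163, 0.208]), (0.63, [0.589, 0.34, 0.128]), (0.57, [0.588, 0.248, 0.126]), (0.35, [0.48, 0.163, 0.303])]
top hook_right [(0.62, [0.586, 0.162, 0.227])]
top dry_a [(0.54, [0.588, 0.341, 0.125]), (0.53, [0.481, 0.161, 0.208])]
shift [0.0001, 0.1076, 0.0541] turn [-0.0, -0.0, 0.0] | world up = [0.0, -0.0, -1.0]
```

```bash
python3 -m jog '[[1,0,0,0.02,0,0,0],[1,0,0,0.04,0,0,0],[1,0,0,0.056,0,0,0],[1,0,0,0.058,0,0,0],[1,0,0.015,0.058,0,0,0],[1,0,0.03,0.058,0,0,0],[1,0,0.045,0.058,0,0,0],[1,0,0.06,0.058,0,0,0],[1,0,0.075,0.058,0,0,0],[1,0,0.09,0.058,0,0,0],[1,0,0.103,0.058,0,0,0],[1,0,0.107,0.058,0,0,0],[1,0,0.107,0.058,0,0,0]]';python3 -m jog '[[1,0,0,0.004,0,0,0],[1,0,0,0.008,0,0,0],[1,0,0,0.012,0,0,0],[1,0,0,0.014,0,0,0],[1,0,0,0.014,0,0,0]]'; python3 -m jog '[[1,0,0,0.001,0,0,0],[1,0,0,0.002,0,0,0],[1,0,0,0.002,0,0,0]]'
```

```text
time: 39.3
eef_pos: [0.5873, 0.1636, 0.253]
eef_rot: [-2.221, -2.221, 0.0]
force: [0.1, 0.1, -2.1]
finger_gap: 0.151
grip_force: 59.4
time: 39.92
eef_pos: [0.5873, 0.1634, 0.2389]
eef_rot: [-2.221, -2.221, 0.0]
force: [0.3, 0.3, -1.3]
finger_gap: 0.151
grip_force: 59.4
time: 40.3
eef_pos: [0.5874, 0.1634, 0.237]
eef_rot: [-2.221, -2.221, 0.0]
force: [0.3, 0.4, -1.4]
finger_gap: 0.147
grip_force: 59.4
```

```bash
python3 -m jog '[[1,0,0,0.001,0,0,0],[1,0,0,0.002,0,0,0],[1,0,0,0.002,0,0,0]]'; python3 -m jog '[[1,0,0,0.001,0,0,0],[1,0,0,0.001,0,0,0]]'
```

```text
time: 40.67
eef_pos: [0.5875, 0.1635, 0.2358]
eef_rot: [2.221, 2.221, 0.001]
force: [-4.5, -1.2, 8.5]
finger_gap: 0.148
grip_force: 61.0
time: 40.92
eef_pos: [0.5876, 0.1636, 0.2356]
eef_rot: [2.221, 2.221, 0.001]
force: [-7.7, -4.4, 19.7]
finger_gap: 0.15
grip_force: 62.5
```

Hung; release, rise, and look at the wet baskets from above.

```bash
python3 -m jog '[[0.7,0,0,-0.001,0,0,0],[0.65,0,0,-0.001,0,0,0],[0.65,0,0,-0.001,0,0,0],[0.65,0,0,-0.015,0,0,0],[0.65,0,0,-0.035,0,0,0],[0.65,0,0,-0.06,0,0,0],[0.65,0,0,-0.1,0,0,0],[0.65,0,0,-0.14,0,0,0],[0.4,0,0,-0.14,0,0,0],[0,0,-0.06,-0.14,0,0,0],[0,0.0,-0.12,-0.14,0,0,0],[0,0.0,-0.15,-0.1,0,0,0],[0,0.0,-0.15,-0.1,0,0,0]]'
python3 - <<'E'
from h import *
state(); im=snap('wrist','w6.png')
for c in ['wrist','scene','top']:
    if c!='wrist': snap(c)
    for n in ['wet_a','wet_a_eye','dry_a']: print(c,n,find(c,n,0.3))
E
```

```text
time: 42.55
eef_pos: [0.4348, 0.1628, 0.3327]
eef_rot: [2.22, 2.221, -0.005]
force: [1.1, -0.9, 0.9]
finger_gap: 1.001
grip_force: 0.0
t 42.55 p [0.4348 0.1628 0.3327] R [[-0.001, 1.0, -0.002], [1.0, 0.001, -0.003], [-0.003, -0.002, -1.0]] q [ 0.44  0.09 -0.91  1.83  0.08  1.26 -0.49] F [ 1.1 -0.9  0.9] 1.000572343427646
wrist wet_a [(0.58, [0.435, 0.332, 0.0]), (0.57, [0.466, 0.186, 0.002])]
wrist wet_a_eye [(0.96, [0.442, 0.327, 0.104]), (0.67, [0.468, 0.183, 0.102]), (0.43, [0.591, 0.165, 0.137])]
wrist dry_a [(0.76, [0.59, 0.164, 0.134]), (0.64, [0.589, 0.249, 0.133])]
scene wet_a [(0.89, [0.466, 0.183, -0.0]), (0.78, [0.439, 0.334, 0.001])]
scene wet_a_eye [(0.73, [0.435, 0.329, 0.097])]
scene dry_a [(0.92, [0.588, 0.25, 0.128]), (0.91, [0.585, 0.161, 0.13]), (0.6, [0.586, 0.34, 0.129]), (0.43, [0.332, -0.281, 0.0])]
top wet_a [(0.67, [0.461, 0.183, -0.003])]
top wet_a_eye []
top dry_a [(0.76, [0.589, 0.251, 0.128]), (0.62, [0.586, 0.341, 0.128]), (0.56, [0.586, 0.16, 0.133])]
```

View pics/w6.png

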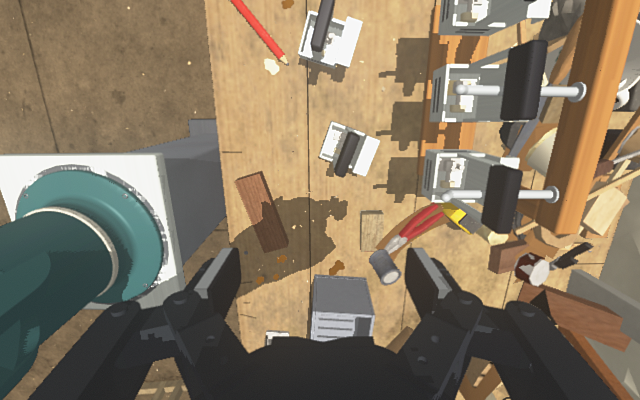

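Run:
```python
from h import *
im=cv2.imread('pics/w6.png')[:,:,::-1]; C=calibration('wrist')
for (x0,y0,x1,y1) in [(325,125,372,182),(305,0,345,52)]:
    g=(im.max(2)<80).astype(np.uint8); m=np.zeros_like(g); m[y0:y1,x0:x1]=g[y0:y1,x0:x1]
    n,l,st,c=cv2.connectedComponentsWithStats(cv2.morphologyEx(m,cv2.MORPH_OPEN,np.ones((3,3)))); i=1+np.argmax(st[1:,4])
    pts=np.argwhere(l==i)[:,::-1]; W=np.array([ray('wrist',p,.12,C)[:2] for p in pts.astype(float)])
    r=cv2.minAreaRect((W*1000).astype(np.float32)); ev,V=np.linalg.eigh(np.cov(W.T)); v=V[:,1]*np.sign(V[1,1])
    print(st[i],W.mean(0).round(3),r,'yaw',np.degrees(np.arctan2(-v[0],v[1])))
```

```text
[335 145  11  25  79] [0.459 0.179] ((459.1702880859375, 178.3578338623047), (32.69120407104492, 3.723928451538086), 70.54801177978516) yaw -19.32511238814939
[312  47   9   4  29] [0.43  0.303] ((429.85321044921875, 302.6068115234375), (3.106182098388672, 9.07568359375), 89.91004943847656) yaw 80.74375415698414
```

```bash
python3 -c "
from h import *
plan([0.466,0.184,0.105],-19.5)"
```

```text
shift [0.0204, 0.0285, 0.2291] turn [-0.0, -0.0, 19.5] | world up = [0.0, -0.0, -1.0]
```

```bash
python3 -m jog '[[0,0.01,0.014,0.03,0,0,8],[0,0.02,0.028,0.06,0,0,16],[0,0.02,0.028,0.1,0,0,19.5],[0,0.02,0.028,0.14,0,0,19.5],[0,0.02,0.028,0.18,0,0,19.5],[0,0.02,0.028,0.21,0,0,19.5],[0,0.02,0.028,0.228,0,0,19.5],[0,0.02,0.028,0.228,0,0,19.5],[0.5,0.02,0.028,0.228,0,0,19.5],[0.8,0.02,0.028,0.228,0,0,19.5],[1,0.02,0.028,0.228,0,0,19.5],[1,0.02,0.028,0.228,0,0,19.5],[1,0.02,0.028,0.228,0,0,19.5],[1,0.02,0.028,0.228,0,0,19.5],[1,0.02,0.028,0.228,0,0,19.5]]';python3 -m jog '[[1,0,0,-0.01,0,0,0],[1,0,0,-0.03,0,0,0],[1,0,0,-0.06,0,0,0],[1,0,0,-0.1,0,0,0],[1,0,0,-0.14,0,0,0],[1,0,0,-0.18,0,0,0],[1,0,0,-0.2,0,0,0],[1,0,0,-0.2,0,0,0]]'
python3 - <<'E'
from h import *
state(); 
for c in ['wrist','scene','top']:
    im=snap(c,'w7.png' if c=='wrist' else None)
    for n in ['wet_a','wet_a_eye']: print(c,n,find(c,n,0.3))
E
```

```text
time: 45.02
eef_pos: [0.4656, 0.1835, 0.1066]
eef_rot: [2.565, 1.813, 0.001]
force: [-2.1, -1.8, 8.5]
finger_gap: 0.15
grip_force: 59.6
time: 46.02
eef_pos: [0.4656, 0.1838, 0.3081]
eef_rot: [2.564, 1.813, 0.004]
force: [0.9, -0.3, -2.8]
finger_gap: 0.149
grip_force: 58.8
t 46.02 p [0.4656 0.1838 0.3081] R [[0.334, 0.943, 0.003], [0.943, -0.334, 0.0], [0.001, 0.003, -1.0]] q [ 0.34  0.2  -0.89  1.8   0.17  1.22 -0.93] F [ 0.9 -0.3 -2.8] 0.14855846007591972
wrist wet_a [(0.93, [0.466, 0.185, 0.197]), (0.8, [0.431, 0.326, -0.001])]
wrist wet_a_eye [(0.97, [0.436, 0.329, 0.096])]
scene wet_a [(0.9, [0.465, 0.182, 0.199]), (0.78, [0.437, 0.332, 0.0])]
scene wet_a_eye [(0.68, [0.435, 0.328, 0.097])]
top wet_a [(0.7, [0.458, 0.183, 0.198]), (0.3, [0.588, 0.251, 0.125])]
top wet_a_eye [(0.51, [0.672, 0.064, 0.001]), (0.33, [0.484, -0.449, 0.001])]
```

View pics/w7.png

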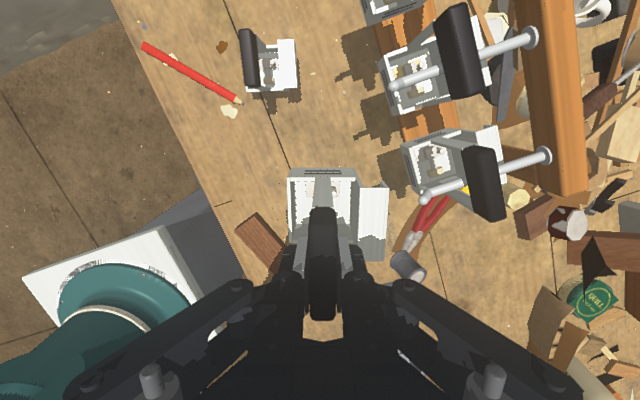

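```bash
python3 -m jog '[[1,-0.015,0.005,0,0,0,-1],[1,-0.04,0.014,0,0,0,-2],[1,-0.08,0.028,0,0,0,-4],[1,-0.12,0.042,0,0,0,-6],[1,-0.16,0.057,0,0,0,-8],[1,-0.2,0.071,0,0,0,-10],[1,-0.24,0.085,0,0,0,-12],[1,-0.28,0.099,0,0,0,-13],[1,-0.32,0.113,0,0,0,-13.9],[1,-0.355,0.126,0,0,0,-13.9],[1,-0.385,0.137,0,0,0,-13.9],[1,-0.402,0.143,0,0,0,-13.9],[1,-0.408,0.145,0,0,0,-13.9],[1,-0.408,0.145,0,0,0,-13.9],[1,-0.408,0.145,0,0,0,-13.9]]'
python3 - <<'E'
from h import *
state(); 
o=(0.4585,-0.193); y=-5.6
im=snap('wrist')
P=[(dw([[-50,-120,105],[50,-120,105],[50,120,105],[-50,120,105]],o,y),(0,0,255)),(dw([[-45,-115,105],[45,-115,105],[45,115,105],[-45,115,105]],o,y),(0,255,255))]
overlay(im,'wrist',P,'w8o.png',(220,60,450,280),2.6)
for c in ['wrist','scene','top']:
    if c!='wrist': snap(c)
    for n in ['wet_a','wet_a_eye','dryer']: print(c,n,find(c,n,0.3))
E
```

```text
time: 48.35
eef_pos: [0.4661, -0.2485, 0.3062]
eef_rot: [2.326, 2.112, 0.0]
force: [0.1, 0.3, -2.0]
finger_gap: 0.153
grip_force: 58.8
t 48.35 p [ 0.4661 -0.2485  0.3062] R [[0.096, 0.995, 0.0], [0.995, -0.096, 0.0], [0.0, 0.0, -1.0]] q [ 0.94  0.22 -0.59  1.74  0.13  1.22  0.22] F [ 0.1  0.3 -2. ] 0.15336336845977908
wrist wet_a [(0.85, [0.464, -0.248, 0.2])]
wrist wet_a_eye []
wrist dryer [(0.81, [0.459, -0.195, 0.004])]
scene wet_a [(0.92, [0.436, 0.332, 0.002]), (0.84, [0.468, -0.249, 0.201])]
scene wet_a_eye [(0.76, [0.433, 0.33, 0.098]), (0.33, [0.483, -0.451, 0.002])]
scene dryer [(0.67, [0.458, -0.194, 0.005])]
top wet_a [(0.93, [0.43, 0.327, -0.001]), (0.42, [0.46, -0.248, 0.195])]
top wet_a_eye [(0.81, [0.432, 0.326, 0.096])]
top dryer [(0.7, [0.456, -0.191, -0.003])]
```

View pics/w8o.png

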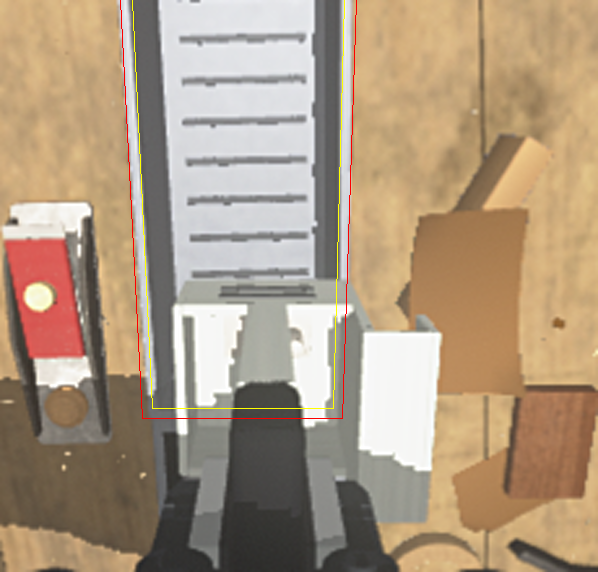

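```bash
python3 -m jog '[[1,0,0,0.02,0,0,0],[1,0,0,0.05,0,0,0],[1,0,0,0.08,0,0,0],[1,0,0,0.105,0,0,0],[1,0,0,0.125,0,0,0],[1,0,0,0.132,0,0,0],[1,0,0,0.134,0,0,0],[1,0,0,0.134,0,0,0]]'
python3 - <<'E'
from h import *
state(); 
for i in range(2):
  for c in ['wrist','scene','top']:
    snap(c,'w9.png' if c=='wrist' else 's9.png' if c=='scene' else None)
    for n in ['wet_a']: print(c,n,find(c,n,0.3))
a=cv2.imread('pics/s9.png')[140:260,290:420]; b=cv2.imread('pics/w9.png')[120:320,200:440]
cv2.imwrite('pics/c9.png',np.hstack([cv2.resize(a,(433,400),interpolation=cv2.INTER_CUBIC),cv2.resize(b,(360,300),interpolation=cv2.INTER_CUBIC)]) if 0 else np.hstack([cv2.resize(a,(400,370),interpolation=cv2.INTER_CUBIC),cv2.resize(b,(400,370),interpolation=cv2.INTER_CUBIC)]))
E
```

```text
time: 49.95
eef_pos: [0.4662, -0.2497, 0.1727]
eef_rot: [2.327, 2.11, 0.0]
force: [-0.4, -0.9, -1.9]
finger_gap: 0.151
grip_force: 58.8
t 49.95 p [ 0.4662 -0.2497  0.1727] R [[0.098, 0.995, 0.001], [0.995, -0.098, -0.0], [-0.0, 0.001, -1.0]] q [ 0.9   0.36 -0.56  1.9   0.24  0.95  0.13] F [-0.4 -0.9 -1.9] 0.1509672666724803
wrist wet_a [(0.67, [0.467, -0.248, 0.066])]
scene wet_a []
top wet_a [(0.87, [0.432, 0.327, 0.001]), (0.5, [0.463, -0.25, 0.062])]
wrist wet_a [(0.86, [0.464, -0.248, 0.065])]
scene wet_a [(0.83, [0.467, -0.249, 0.064]), (0.76, [0.438, 0.331, -0.001])]
top wet_a [(0.68, [0.432, 0.327, 0.001])]
```

View pics/c9.png

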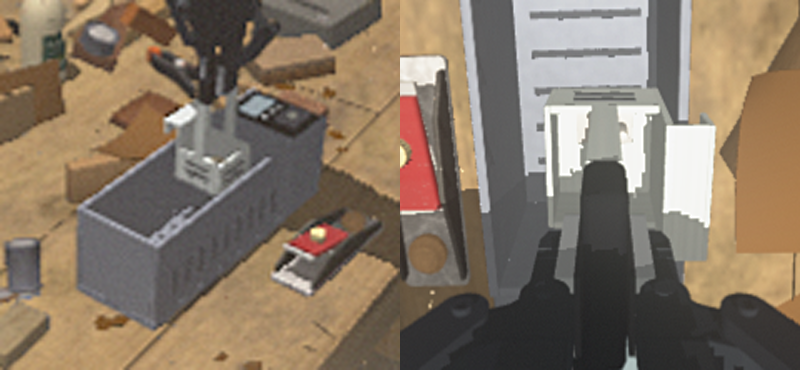

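```bash
python3 -m jog '[[1,0,0,0.004,0,0,0],[1,0,0,0.008,0,0,0],[1,0,0,0.012,0,0,0],[1,0,0,0.016,0,0,0],[1,0,0,0.018,0,0,0],[1,0,0,0.018,0,0,0]]'; python3 -m jog '[[1,0,0,0.0015,0,0,0],[1,0,0,0.003,0,0,0],[1,0,0,0.003,0,0,0]]'
```

```text
time: 51.3
eef_pos: [0.4658, -0.2495, 0.1539]
eef_rot: [-2.327, -2.11, 0.0]
force: [0.6, -0.2, -2.3]
finger_gap: 0.148
grip_force: 58.8
time: 51.68
eef_pos: [0.4658, -0.2495, 0.151]
eef_rot: [-2.327, -2.11, 0.0]
force: [-0.0, -0.4, -1.3]
finger_gap: 0.153
grip_force: 58.8
```

```bash
python3 -m jog '[[1,0,0,0.001,0,0,0],[1,0,0,0.002,0,0,0],[1,0,0,0.002,0,0,0]]'
```

```text
time: 52.05
eef_pos: [0.4658, -0.2496, 0.149]
eef_rot: [-2.327, -2.11, 0.0]
force: [0.3, -0.2, -1.5]
finger_gap: 0.148
grip_force: 58.8
```

```bash
python3 -m jog '[[1,0,0,0.001,0,0,0],[1,0,0,0.002,0,0,0],[1,0,0,0.002,0,0,0]]'; python3 -c "
from h import *
for c in ['wrist','scene']:
    snap(c); print(find(c,'wet_a',.3))"
```

```text
time: 52.42
eef_pos: [0.4658, -0.2497, 0.1483]
eef_rot: [2.327, 2.11, -0.001]
force: [-13.0, 4.5, 27.0]
finger_gap: 0.147
grip_force: 62.8
[(0.76, [0.468, -0.249, 0.041])]
[(0.7, [0.47, -0.25, 0.045]), (0.59, [0.436, 0.333, 0.0])]
```

```bash
python3 -m jog '[[0.7,0,0,-0.001,0,0,0],[0.5,0,0,-0.001,0,0,0],[0.3,0,0,-0.001,0,0,0],[0.3,0,0,-0.015,0,0,0],[0.3,0,0,-0.035,0,0,0],[0.3,0,0,-0.07,0,0,0],[0.3,0,0,-0.12,0,0,0],[0.3,0,0,-0.16,0,0,0],[0.3,0,0,-0.16,0,0,0]]'
python3 - <<'E'
from h import *
for c in ['scene','top']:
    snap(c); print(find(c,'wet_a',.3),find(c,'wet_a_eye',.3))
plan([0.43,0.27,0.31],-19.5)
E
```

```text
time: 53.75
eef_pos: [0.467, -0.2498, 0.3107]
eef_rot: [2.323, 2.107, 0.002]
force: [0.9, 0.3, -0.0]
finger_gap: 0.696
grip_force: 0.0
[(0.73, [0.474, -0.254, 0.038]), (0.57, [0.435, 0.328, -0.004])] [(0.87, [0.434, 0.328, 0.096]), (0.37, [0.563, 0.253, 0.002])]
[(0.95, [0.429, 0.328, -0.002]), (0.58, [0.47, -0.25, 0.033])] [(0.95, [0.434, 0.328, 0.1])]
shift [0.5135, -0.0861, -0.0031] turn [-0.1, -0.0, 13.9] | world up = [0.0, -0.0, -1.0]
```

Hooked. Now to the second wet basket, hovering short of it (y 0.24) so the camera sees it.

```bash
python3 -m jog '[[0,0.06,-0.01,0,0,0,3],[0,0.12,-0.02,0,0,0,6],[0,0.18,-0.03,0,0,0,9],[0,0.24,-0.04,0,0,0,12],[0,0.3,-0.05,0,0,0,13.9],[0,0.36,-0.06,0,0,0,13.9],[0,0.42,-0.07,0,0,0,13.9],[0,0.47,-0.08,0,0,0,13.9],[0,0.485,-0.085,0,0,0,13.9],[0,0.485,-0.085,0,0,0,13.9]]'
python3 - <<'E'
from h import *
state(); im=snap('wrist'); print(find('wrist','wet_a',.3),find('wrist','wet_a_eye',.3))
c=proj('wrist',[[0.434,0.328,.1]])[0].astype(int); print(c)
x,y=max(c[0]-90,0),max(c[1]-70,0)
o=(0.434,0.328); P=[(dw([[-7,-28,128],[7,-28,128],[7,28,128],[-7,28,128]],o,-19.5),(0,0,255)),(dw([[28,-28,66],[45,-28,66],[45,28,66],[28,28,66]],o,-19.5),(0,255,0))]
overlay(im,'wrist',P,'w10.png',(x,y,x+180,y+140),4)
E
```

```text
time: 55.3
eef_pos: [0.428, 0.2424, 0.3066]
eef_rot: [-2.562, -1.816, 0.001]
force: [0.0, -0.3, 0.5]
finger_gap: 0.999
grip_force: 0.0
t 55.3 p [0.428  0.2424 0.3066] R [[0.331, 0.943, -0.001], [0.943, -0.331, 0.0], [-0.0, -0.001, -1.0]] q [ 0.29  0.21 -0.98  1.82  0.18  1.22 -1.08] F [ 0.  -0.3  0.5] 0.9989362067403034
[(0.82, [0.431, 0.326, 0.002])] [(0.73, [0.44, 0.327, 0.098])]
[301  98]
```

View pics/w10.png

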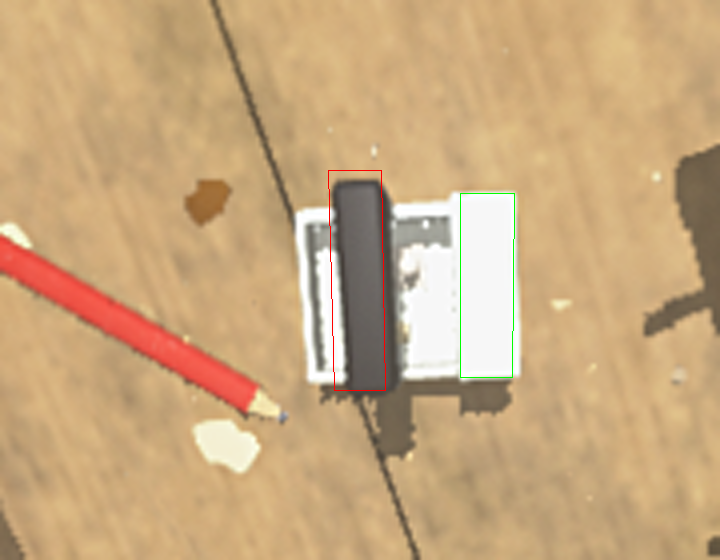

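```bash
python3 -c "
from h import *
plan([0.4345,0.327,0.106],-19)"
```

```text
shift [0.0836, -0.0237, 0.2008] turn [-0.0, 0.0, -0.6] | world up = [-0.0, -0.0, -1.0]
```

```bash
python3 -m jog '[[0,0.04,-0.012,0.01,0,0,0],[0,0.084,-0.023,0.02,0,0,-0.5],[0,0.084,-0.023,0.06,0,0,-0.5],[0,0.084,-0.023,0.1,0,0,-0.5],[0,0.084,-0.023,0.14,0,0,-0.5],[0,0.084,-0.023,0.18,0,0,-0.5],[0,0.084,-0.023,0.2,0,0,-0.5],[0,0.084,-0.023,0.2,0,0,-0.5],[0.5,0.084,-0.023,0.2,0,0,-0.5],[0.8,0.084,-0.023,0.2,0,0,-0.5],[1,0.084,-0.023,0.2,0,0,-0.5],[1,0.084,-0.023,0.2,0,0,-0.5],[1,0.084,-0.023,0.2,0,0,-0.5],[1,0.084,-0.023,0.2,0,0,-0.5],[1,0.084,-0.023,0.2,0,0,-0.5]]';python3 -m jog '[[1,0,0,-0.01,0,0,0],[1,0,0,-0.03,0,0,0],[1,0,0,-0.06,0,0,0],[1,0,0,-0.1,0,0,0],[1,0,0,-0.14,0,0,0],[1,0,0,-0.18,0,0,0],[1,0,0,-0.2,0,0,0],[1,0,0,-0.2,0,0,0]]'
python3 - <<'E'
from h import *
for c in ['scene','top']:
    snap(c); print(find(c,'wet_a',.3),find(c,'wet_a_eye',.3))
t=dw([[12.5,48,0]],(0.4585,-0.193),-5.6)[0]; print(t)
plan([t[0],t[1],0.308],-5.6)
E
```

```text
time: 57.32
eef_pos: [0.4351, 0.3286, 0.1075]
eef_rot: [-2.557, -1.824, -0.001]
force: [-0.7, -0.6, 6.8]
finger_gap: 0.147
grip_force: 59.3
time: 58.32
eef_pos: [0.4351, 0.3287, 0.3092]
eef_rot: [2.557, 1.824, 0.004]
force: [-0.4, 0.4, -2.0]
finger_gap: 0.148
grip_force: 58.5
[(0.66, [0.471, -0.252, 0.039]), (0.55, [0.435, 0.329, 0.202])] [(0.67, [0.438, 0.328, 0.301]), (0.32, [0.59, 0.342, 0.228])]
[(0.75, [0.467, -0.251, 0.033]), (0.55, [0.431, 0.324, 0.199])] [(0.83, [0.431, 0.33, 0.301])]
[ 0.47562432 -0.14644887  0.        ]
shift [-0.4354, 0.1931, -0.0014] turn [-0.1, 0.0, -13.4] | world up = [-0.0, -0.0, -1.0]
```

```bash
python3 -m jog '[[1,-0.015,0.007,0,0,0,-1],[1,-0.04,0.018,0,0,0,-2],[1,-0.08,0.035,0,0,0,-4],[1,-0.12,0.053,0,0,0,-6],[1,-0.16,0.071,0,0,0,-8],[1,-0.2,0.089,0,0,0,-10],[1,-0.24,0.106,0,0,0,-12],[1,-0.28,0.124,0,0,0,-13],[1,-0.32,0.142,0,0,0,-13.4],[1,-0.36,0.16,0,0,0,-13.4],[1,-0.395,0.175,0,0,0,-13.4],[1,-0.42,0.186,0,0,0,-13.4],[1,-0.432,0.192,0,0,0,-13.4],[1,-0.435,0.193,0,0,0,-13.4],[1,-0.435,0.193,0,0,0,-13.4],[1,-0.435,0.193,0,0,0,-13.4]]'
python3 - <<'E'
from h import *
for c in ['wrist','scene','top']:
    snap(c); print(find(c,'wet_a',.3),find(c,'wet_a_eye',.3))
plan([0.4756,-0.1465,0.172],-5.6)
E
```

```text
time: 60.62
eef_pos: [0.4759, -0.1449, 0.3072]
eef_rot: [2.326, 2.112, 0.0]
force: [0.3, -0.3, -1.8]
finger_gap: 0.149
grip_force: 58.5
[(0.87, [0.474, -0.147, 0.2])] [(0.89, [0.481, -0.148, 0.301])]
[(0.64, [0.475, -0.251, 0.039]), (0.6, [0.478, -0.143, 0.199])] [(0.69, [0.478, -0.143, 0.299])]
[] []
shift [-0.0007, -0.0002, 0.1351] turn [0.0, -0.0, -0.0] | world up = [0.0, 0.0, -1.0]
```

```bash
python3 -m jog '[[1,0,0,0.02,0,0,0],[1,0,0,0.05,0,0,0],[1,0,0,0.08,0,0,0],[1,0,0,0.105,0,0,0],[1,0,0,0.125,0,0,0],[1,0,0,0.132,0,0,0],[1,0,0,0.135,0,0,0],[1,0,0,0.135,0,0,0]]'; python3 -c "
from h import *
im=snap('wrist'); cv2.imwrite('pics/w11.png',cv2.resize(im[120:320,200:440,::-1],None,fx=2,fy=2)); print(find('wrist','wet_a',.3))"
```

```text
time: 62.08
eef_pos: [0.4761, -0.146, 0.1726]
eef_rot: [2.327, 2.11, 0.0]
force: [-0.5, -0.3, -0.7]
finger_gap: 0.148
grip_force: 58.5
[(0.58, [0.473, -0.149, 0.065])]
```

View pics/w11.png

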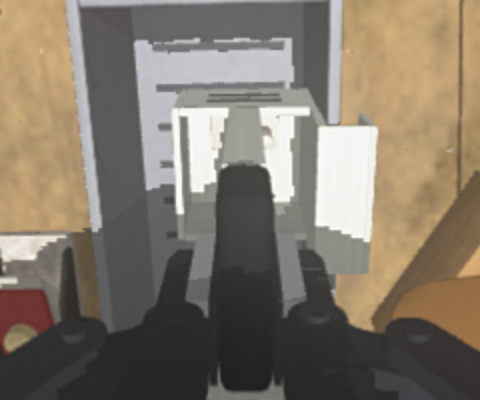

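```bash
python3 -m jog '[[1,0,0,0.004,0,0,0],[1,0,0,0.008,0,0,0],[1,0,0,0.012,0,0,0],[1,0,0,0.016,0,0,0],[1,0,0,0.020,0,0,0],[1,0,0,0.020,0,0,0]]'; python3 -m jog '[[1,0,0,0.001,0,0,0],[1,0,0,0.003,0,0,0],[1,0,0,0.003,0,0,0]]'
```

```text
time: 62.92
eef_pos: [0.4757, -0.1458, 0.1518]
eef_rot: [-2.327, -2.11, 0.0]
force: [-0.2, -0.4, -1.6]
finger_gap: 0.151
grip_force: 58.5
time: 63.3
eef_pos: [0.4759, -0.1459, 0.1495]
eef_rot: [2.327, 2.11, -0.001]
force: [-4.8, 0.8, 8.4]
finger_gap: 0.146
grip_force: 59.8
```

```bash
python3 -m jog '[[1,0,0,0.001,0,0,0],[1,0,0,0.001,0,0,0]]'
```

```text
time: 63.55
eef_pos: [0.4758, -0.1459, 0.1492]
eef_rot: [2.327, 2.11, -0.002]
force: [-15.0, 2.1, 30.2]
finger_gap: 0.147
grip_force: 62.9
```

Seated. Release, rise, check everything, and plan the key press.

```bash
python3 -m jog '[[0.7,0,0,-0.001,0,0,0],[0.5,0,0,-0.001,0,0,0],[0.3,0,0,-0.001,0,0,0],[0.3,0,0,-0.015,0,0,0],[0.3,0,0,-0.035,0,0,0],[0.3,0,0,-0.07,0,0,0],[0.3,0,0,-0.12,0,0,0],[0.3,0,0,-0.16,0,0,0],[1,0,0,-0.16,0,0,0],[1,0,0,-0.16,0,0,0],[1,0,0,-0.16,0,0,0]]'
python3 - <<'E'
from h import *
im=snap('scene'); cv2.imwrite('pics/s12.png',cv2.resize(im[150:350,130:430,::-1],None,fx=2.6,fy=2.6,interpolation=cv2.INTER_CUBIC))
print(find('scene','wet_a',.3),find('scene','dry_a',.3),find('scene','wet_a_eye',.3))
snap('top'); print(find('top','wet_a',.3),find('top','dry_a',.3))
plan([0.424,-0.3505,0.25],-5.6)
E
```

```text
time: 64.92
eef_pos: [0.4754, -0.1458, 0.3073]
eef_rot: [-2.326, -2.109, 0.001]
force: [-0.6, 0.1, -0.7]
finger_gap: 0.06
grip_force: 0.0
[(0.81, [0.478, -0.145, 0.037]), (0.52, [0.592, 0.345, 0.229])] [(0.96, [0.583, 0.162, 0.132]), (0.8, [0.587, 0.25, 0.126]), (0.77, [0.59, 0.343, 0.132])] [(0.58, [0.466, -0.146, 0.134])]
[] [(0.78, [0.585, 0.16, 0.132]), (0.77, [0.588, 0.342, 0.129]), (0.62, [0.334, -0.283, -0.004]), (0.6, [0.591, 0.252, 0.127])]
shift [-0.2088, -0.0316, 0.0578] turn [-0.0, -0.0, 0.0] | world up = [0.0, -0.0, -1.0]
```

View pics/s12.png

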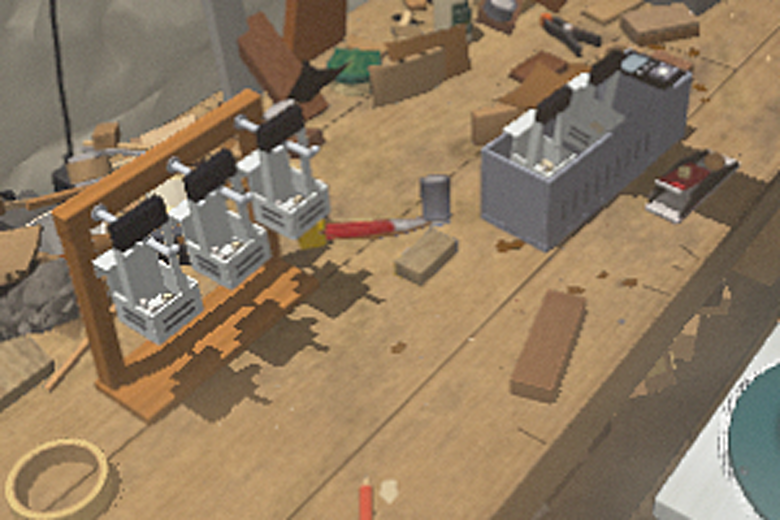

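```bash
python3 -m jog '[[1,-0.05,-0.008,0,0,0,0],[1,-0.1,-0.016,0,0,0,0],[1,-0.15,-0.024,0,0,0,0],[1,-0.19,-0.03,0.02,0,0,0],[1,-0.209,-0.032,0.058,0,0,0],[1,-0.209,-0.032,0.1,0,0,0],[1,-0.209,-0.032,0.15,0,0,0],[1,-0.209,-0.032,0.185,0,0,0],[1,-0.209,-0.032,0.197,0,0,0],[1,-0.209,-0.032,0.2,0,0,0],[1,-0.209,-0.032,0.2,0,0,0]]'
```

```text
time: 66.65
eef_pos: [0.4241, -0.3511, 0.1092]
eef_rot: [2.326, 2.109, 0.0]
force: [0.3, -0.8, 0.3]
finger_gap: 0.001
grip_force: 0.0
```

```bash
python3 -m jog '[[1,0,0,0.001,0,0,0],[1,0,0,0.002,0,0,0],[1,0,0,0.002,0,0,0]]'
```

```text
time: 67.03
eef_pos: [0.4236, -0.3508, 0.1062]
eef_rot: [2.327, 2.11, -0.0]
force: [-0.1, 0.3, 0.1]
finger_gap: 0.004
grip_force: 0.0
```

```bash
python3 -m jog '[[1,0,0,0.001,0,0,0],[1,0,0,0.002,0,0,0],[1,0,0,0.002,0,0,0]]'; python3 -m jog '[[1,0,0,0.0005,0,0,0],[1,0,0,0.0005,0,0,0]]'
```

```text
time: 67.4
eef_pos: [0.4237, -0.3508, 0.1042]
eef_rot: [2.327, 2.11, -0.0]
force: [-0.6, -0.4, 3.8]
finger_gap: -0.004
grip_force: 2.2
time: 67.65
eef_pos: [0.4237, -0.3508, 0.1038]
eef_rot: [2.327, 2.11, -0.0]
force: [-1.4, 1.6, 8.0]
finger_gap: 0.006
grip_force: 3.6
```

Same press as before, then retract clear.

```bash
python3 -m jog '[[1,0,0,0.0008,0,0,0],[1,0,0,0.0008,0,0,0],[1,0,0,0.0008,0,0,0]]'; python3 -m jog '[[1,0,0,-0.01,0,0,0],[1,0,0,-0.05,0,0,0],[1,0,0,-0.1,0,0,0],[1,0,0,-0.15,0,0,0],[1,0,0,-0.2,0,0,0],[1,0,0,-0.2,0,0,0],[1,0,0,-0.2,0,0,0],[1,0,0,-0.2,0,0,0]]'
python3 - <<'E'
from h import *
for c in ['wrist','scene']:
    im=snap(c)
    for n in ['wet_a','dry_a','block_plane','tape_measure','mahog_block']: print(c,n,find(c,n,.3))
    if c=='wrist': cv2.imwrite('pics/w13.png',cv2.resize(im[:300,200:450,::-1],None,fx=2,fy=2))
E
```

```text
time: 68.03
eef_pos: [0.4237, -0.3508, 0.1037]
eef_rot: [2.327, 2.11, -0.001]
force: [-7.5, 4.8, 20.8]
finger_gap: 0.0
grip_force: 10.5
time: 69.03
eef_pos: [0.4232, -0.3505, 0.3017]
eef_rot: [-2.326, -2.109, 0.0]
force: [0.6, -0.4, 0.0]
finger_gap: -0.002
grip_force: 0.0
wrist wet_a [(0.63, [0.472, -0.248, 0.037])]
wrist dry_a []
wrist block_plane [(0.93, [0.336, -0.281, -0.001])]
wrist tape_measure []
wrist mahog_block [(0.84, [0.486, -0.451, -0.002])]
scene wet_a [(0.73, [0.481, -0.144, 0.035]), (0.63, [0.475, -0.251, 0.039])]
scene dry_a [(0.91, [0.589, 0.25, 0.13]), (0.64, [0.586, 0.341, 0.129]), (0.58, [0.584, 0.161, 0.127])]
scene block_plane [(0.75, [0.334, -0.283, -0.0])]
scene tape_measure [(0.72, [0.427, -0.349, 0.098]), (0.7, [0.335, -0.283, -0.001]), (0.64, [0.677, 0.058, 0.004])]
scene mahog_block [(0.54, [0.487, -0.453, 0.003])]
```

View pics/w13.png

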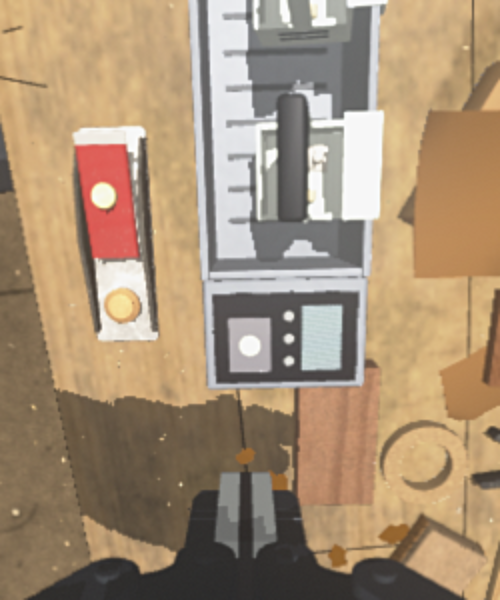

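Both wet baskets are hooked over the far rim (one lip shows at about px (362,165)). The key is released and the arm is clear.

```bash
python3 -c "
from cell import env
print(env.close_job())"
```

```text
the job is handed in; nothing more can be done
None
```

The job is handed in after 69 s: key pressed at about 24 N, three dry baskets hung on the stand, two wet baskets hooked over the tub's far rim, key pressed again at about 21 N, and the tools undisturbed; nothing in the pictures shows whether the dryer answered either press.

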